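# Dock the worm carrier on the bar puller's rail and load the spare worms

### The job

Get the bar puller's worm carrier ready: first slide the empty oak carrier onto the brass rail from its rounded end, fully home until the spring catch in the rail holds it. Then take every spare worm from the dark stand and put each one point down into a well of its own in the docked carrier (any well will do), its brass collar down flat on the oak, and leave the carrier held on the rail; leave the collar ring, the T-corkscrew and the glass stopper alone.

Things in the scene. Friction and masses are not known exactly. Their poses are not given: they have to be found in the camera images.
- rail: Brass T-rail fixed to the counter. Origin on the counter (z 0) where the carrier's origin lies when fully home. Its x axis runs along it, rounded free end (nose) at +x, stop block at -x. T head 24 mm wide, 14 to 22 mm above the counter, on a web 12 wide. The carrier can only be slid on from the nose, in the rail's -x direction, its foot gliding on the counter.
- rail_nose (a point): Tip of the rail's rounded free end, at rail x = +60 mm, 18 mm above the counter.
- rail_stop (a point): Face of the brass stop block that ends the rail, at rail x = -67.5 mm, 18 mm above the counter (1.5 mm past the carrier's end when it is home). The block is 16 long, 46 wide, 44 mm high.
- catch (a joint): Spring catch: steel dome in the rail's top at rail x = 0; value = how far it is pressed down, m. 0 = up, 5 mm above the T head (also with no carrier over it); 0.001 to 0.003 while the carrier's roof rides over it; back to about 0 once sprung into the pocket under the carrier's middle. Passing it takes about 4 to 10 N along the rail.
- carrier: Loose worm carrier, 0.3 to 0.52 kg: light oak block on a brass foot, 132 long (x), 40 wide (y), 64 mm high, origin under its centre, z up; five wells in its top along x. Same either way round. T-slot lengthwise through the foot: 16 wide up to 12.5 mm, then 27 wide up to its roof at 24 mm (play on the rail 1.5 mm each side, 1.5 to 2 mm in height). Grip it across its width.
- well0 (a point): Centre of the mouth of well 0 on the carrier's top (64 mm above its bottom, carrier x = -52 mm): round, 9 mm diameter with a 1.5 mm chamfer, 32 mm deep.
- well1 (a point): Centre of the mouth of well 1 on the carrier's top (64 mm above its bottom, carrier x = -26 mm): round, 9 mm diameter with a 1.5 mm chamfer, 32 mm deep.
- well2 (a point): Centre of the mouth of well 2 on the carrier's top (64 mm above its bottom, carrier x = 0 mm): round, 9 mm diameter with a 1.5 mm chamfer, 32 mm deep.
- well3 (a point): Centre of the mouth of well 3 on the carrier's top (64 mm above its bottom, carrier x = 26 mm): round, 9 mm diameter with a 1.5 mm chamfer, 32 mm deep.
- well4 (a point): Centre of the mouth of well 4 on the carrier's top (64 mm above its bottom, carrier x = 52 mm): round, 9 mm diameter with a 1.5 mm chamfer, 32 mm deep.
- stand: Dark wooden stand fixed to the counter, 170 (x) x 50 (y) x 36 mm high, origin under its centre; five 12 mm square holes through its top at x = -64, -32, 0, 32, 64 mm on its centre line, in which the spare worms wait upright.
- worm0: Spare worm (may be absent), 40 g, point down: steel screw 7 mm diameter and 30 mm long below a brass collar 14 mm diameter and 24 mm tall, topped by a bayonet shank 8 mm diameter, 9 tall. Origin at the centre of the collar's underside, z up; the point is at z = -30 mm, the collar from 0 to 24 mm is what to grip. At the start the collar rests on the stand's top.
- worm1: Spare worm (may be absent), 40 g, point down: steel screw 7 mm diameter and 30 mm long below a brass collar 14 mm diameter and 24 mm tall, topped by a bayonet shank 8 mm diameter, 9 tall. Origin at the centre of the collar's underside, z up; the point is at z = -30 mm, the collar from 0 to 24 mm is what to grip. At the start the collar rests on the stand's top.
- worm2: Spare worm (may be absent), 40 g, point down: steel screw 7 mm diameter and 30 mm long below a brass collar 14 mm diameter and 24 mm tall, topped by a bayonet shank 8 mm diameter, 9 tall. Origin at the centre of the collar's underside, z up; the point is at z = -30 mm, the collar from 0 to 24 mm is what to grip. At the start the collar rests on the stand's top.
- worm3: Spare worm (may be absent), 40 g, point down: steel screw 7 mm diameter and 30 mm long below a brass collar 14 mm diameter and 24 mm tall, topped by a bayonet shank 8 mm diameter, 9 tall. Origin at the centre of the collar's underside, z up; the point is at z = -30 mm, the collar from 0 to 24 mm is what to grip. At the start the collar rests on the stand's top.
- worm4: Spare worm (may be absent), 40 g, point down: steel screw 7 mm diameter and 30 mm long below a brass collar 14 mm diameter and 24 mm tall, topped by a bayonet shank 8 mm diameter, 9 tall. Origin at the centre of the collar's underside, z up; the point is at z = -30 mm, the collar from 0 to 24 mm is what to grip. At the start the collar rests on the stand's top.
- collar: Bystander: tin wine-bottle collar, ring of 42 mm diameter, 22 high; origin at the centre of its underside.
- tcork: Bystander: horn T-corkscrew lying flat, handle 90 mm long, 18 thick along its y, worm to 90 mm along +x; origin on the counter under the handle's middle.
- stopper: Bystander: red glass stopper standing on its knob, 44 mm diameter, 56 high; origin at the centre of its underside.
There are look-alikes about, which are no part of the job. Leave any green or red look-alike of the rail alone.

How it is judged:
By the outcome, as a careful person would: the job done as asked, in the order asked, and still so for the second after the job is handed in, with the robot touching nothing.
Of worm0, worm1, worm2, worm3, worm4 only 3 to 5 are there at a start; the rules pass over those that are not, and their reading is None.
At some moment in a run one of carrier may be knocked a few centimetres aside while the robot is not near it.
Once in a run the grip may slacken for a moment while it holds something.
It also fails if it takes over 210 s, if anything falls off the work surface, if the arm or the gripper's body presses on something with over 40 N, if the wrist force passes 120 N, or if a joint passes its speed limit or range.

### The arm

A 6-joint arm with a two-finger parallel gripper is mounted at the origin on the work surface. World frame = base frame: x ahead of the robot, y to its left, z up, the work surface at z = 0. Lengths are in m, angles in rad, forces in N, time in s.
With the tool pointing down it reaches from about 0.3 to 0.95 m from the base axis. Payload 3.1 kg.
Tool frame: the origin (TCP) lies at the centre of the arm's flange, where the gripper is bolted on; the fingertips stand 173 mm ahead of it and the grasp point (between the pads) lies 155 mm ahead of it; z points along the fingers, y is the line along which they close (so a half turn about z gives the same grasp; the last joint's range is limited). The gripper opens to 85 mm and grips with 20 to 120 N. Pads are 22 mm wide; open, the fingers measure 114 mm over their backs; the gripper's body (76 mm by 85 mm) begins 54 mm behind the grasp point. The pads swing forward as they close: fully open they stand 13 mm farther back than shut.
Start: joints at [1.237, 0.308, 1.634, -0, 1.2, -0.07], TCP at [0.163, 0.603, 0.405] pointing down, gripper open.
Joint ranges: [-3.06, 3.06], [-0.79, 1.96], [0.05, 2.63], [-1.19, 4.34], [0.05, 2.64], [-2.94, 2.94]. Speed limits (rad/s): [2.79, 2.79, 3.14, 3.14, 3.14, 3.14].

### API

Orientations are given as [roll, pitch, yaw] about the fixed x, y, z axes, in that order (R = Rz(yaw) Ry(pitch) Rx(roll)).
In Python, from workcell import arm gives the robot as it stands.
- The arm moves only by the shell command python3 -m crank 'ROWS'. ROWS is JSON, a list of rows, each an object with "turn": the turn, a rotation vector about the tool's x, y, z in rad, a list of three; "offset": the shift along the tool's x, y, z in m, a list of three; "claw": the finger opening in m, from 0 to 0.0854. A call has 1 to 20 rows; each row is the pose to reach, as a shift and turn from the pose commanded when the call began, along the tool's axes at that moment; what a row does not reach only later rows make up. A row lasts 1/12 s, in which the tool goes at most 41.7 mm and 7.16 degrees, less where a joint would pass 70% of its speed; a pose out of reach is approached as far as the arm can. A call with a gripper value outside its range is refused whole. The fingers move at their own pace and stop on an object; the grip force is fixed at half the most. Time passes only in rows, so rows that repeat a pose let the fingers close. It gives the time, the measured TCP pose, the force, the opening and the grip force at its end, in the units of the state.
- arm.observe(): the state, without advancing time (a new reading comes with each control period).
- arm.snapshot(name): name is "scene" or "side" or "wrist"; returns the picture (480x640x3 uint8, blue, green, red); there is no depth.
- arm.calibration(name): a dict with "intrinsics" (3x3 intrinsics, pixels), "position" and "orientation" of the camera in the world; the wrist camera has in their place "T_tool_cam" (4x4, takes a point from camera to tool coordinates, whose origin is the TCP and whose axes are the flange's). Camera axes: x right, y up, looking along -z (the intrinsics and any distortion apply to the point x, -y, -z); pixel columns grow to the right and rows downward; lengths in m; the calibration is good to about 2 mm. The wrist camera is an equidistant fisheye: a pixel r from the principal point sees the ray r / f radians off the axis. A picture is of the moment at which its call begins: read the wrist's pose just before it. calibration takes no time and is no camera call.
- arm.sign_off(): hands the job in; it is judged then, once.
The state is a dict: "clock": time; "joints": joint angles; "qvel": joint speeds; "joint_efforts": joint torques, N m; "eef_pos": TCP position; "tcp_rot": TCP orientation; "contact_force": force on the tool from outside, world axes, zero at the start; "moment": the same for the moment, N m; "finger_gap": opening from 0.0 (shut) to 1.0 (fully open); "finger_force": force on a finger pad.
Only numpy, scipy, OpenCV 4.12 (cv2) and the standard library are available. Lean on these libraries where they do the work, as an engineer would, in place of code of your own. Each camera call takes 0.05 s, during which the arm holds its last target. There are 200 camera calls.

## Working session

There is one attempt and no reset: what is moved stays moved. The work goes in short steps, Python scripts to look and compute and a shell command to move; the robot and the scene stay as the last step left them, time stands still between calls to the robot, and variables do not carry over. Pictures are saved under pics/ and viewed, at most 14 in all, crops included, and the job is handed in when it is done.

```bash
ls; mkdir -p pics
cat > h.py <<'E'
import numpy as np, cv2
from scipy.spatial.transform import Rotation as R
from workcell import arm
E
python3 - <<'E'
from h import *
for n in ("scene","side","wrist"):
    c=arm.calibration(n); print(n,{k:np.round(np.array(v),4).tolist() if not isinstance(v,(str,dict)) else v for k,v in c.items()})
    cv2.imwrite(f"pics/{n}0.png",arm.snapshot(n))
print(arm.observe())
E
```

```text
pics
scene {'intrinsics': [[475.318, 0.0, 314.5805], [0.0, 475.318, 242.1466], [0.0, 0.0, 1.0]], 'position': [0.9701, 0.4311, 0.9492], 'orientation': [0.5731, -0.0027, 2.4097]}
side {'intrinsics': [[548.3392, 0.0, 312.6853], [0.0, 548.3392, 236.5806], [0.0, 0.0, 1.0]], 'position': [0.4149, 0.7861, 0.7705], 'orientation': [0.8409, -0.0025, -2.8948]}
wrist {'intrinsics': [[371.6483, 0.0, 326.017], [0.0, 371.6483, 239.6103], [0.0, 0.0, 1.0]], 'T_tool_cam': [[-0.0003, 0.9455, 0.3256, 0.0833], [1.0, 0.0005, -0.0006, -0.0004], [-0.0007, 0.3256, -0.9455, 0.0302], [0.0, 0.0, 0.0, 1.0]]}
{'clock': 0.15, 'joints': array([ 1.23731141e+00,  3.08836620e-01,  1.63490061e+00, -1.62491297e-05,
        1.19969878e+00, -6.97003053e-02]), 'qvel': array([ 0.00010508, -0.00201063, -0.00290918, -0.00072796,  0.00061256,
       -0.00131286]), 'joint_efforts': array([-3.00360070e-04, -4.15804231e+01, -2.77144378e+01, -1.54291806e-04,
        6.00268162e-03,  1.89753919e-06]), 'eef_pos': array([0.16287954, 0.60305842, 0.40368783]), 'tcp_rot': array([-3.13975272e+00, -1.13282857e-04,  2.87781384e+00]), 'contact_force': array([-0.43163864,  0.37181345, -0.7852313 ]), 'moment': array([-0.04810967, -0.02249292, -0.01752479]), 'finger_force': 0.0, 'finger_gap': 0.9977027715922666}
```

View pics/scene0.png

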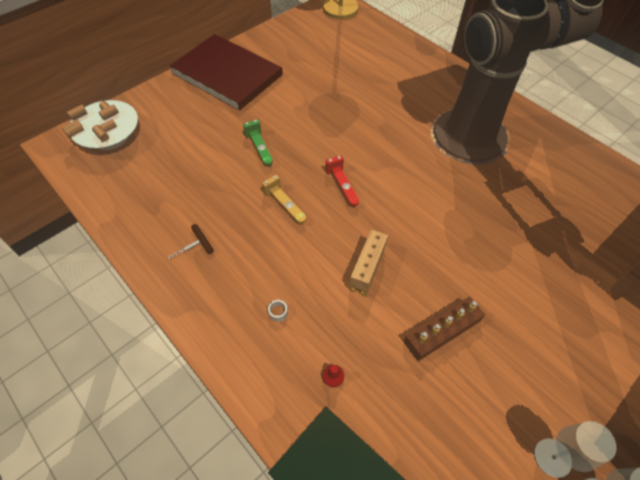

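View pics/side0.png

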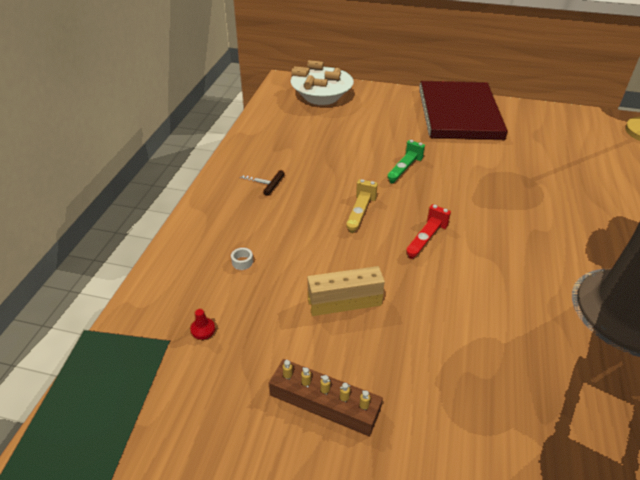

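The scene view shows the brass rail with its stop block at (270,185) and its nose at (303,219). The carrier is at (370,262) and the stand with 5 worms at (445,327). The side view shows the same layout: rail nose (352,226), carrier top (346,283), worms from (287,368) to (365,400).

```bash
cat >> h.py <<'E'
def ray(n,uv,obs=None):
    """world origin and unit directions for pixels uv (N,2)"""
    uv=np.atleast_2d(np.float64(uv)); c=arm.calibration(n); K=np.array(c["intrinsics"])
    p=(uv-K[:2,2])/K[0,0]
    if n=="wrist":
        r=np.linalg.norm(p,axis=1,keepdims=True); s=np.sinc(r/np.pi)
        d=np.c_[p[:,:1]*s,-p[:,1:]*s,-np.cos(r)]
        T=np.eye(4); T[:3,:3]=R.from_euler("xyz",obs["tcp_rot"]).as_matrix(); T[:3,3]=obs["eef_pos"]
        T=T@np.array(c["T_tool_cam"]); M,o=T[:3,:3],T[:3,3]
    else:
        d=np.c_[p[:,0],-p[:,1],-np.ones(len(p))]; M=R.from_euler("xyz",c["orientation"]).as_matrix(); o=np.array(c["position"])
    d=d@M.T
    return o,d/np.linalg.norm(d,axis=1,keepdims=True)
def onz(n,uv,z,obs=None):
    o,d=ray(n,uv,obs); return o+d*((z-o[2])/d[:,2])[:,None]
def delta(pos,yaw,obs=None):
    """offset and turn (tool axes) from current pose to TCP pos, tool down with tool-x heading given by yaw"""
    obs=obs or arm.observe(); M=R.from_euler("xyz",obs["tcp_rot"]); G=R.from_euler("xyz",[np.pi,0,yaw])
    return M.inv().apply(np.array(pos)-obs["eef_pos"]),(M.inv()*G).as_rotvec()
E
python3 - <<'E'
from h import *
np.set_printoptions(precision=4,suppress=True)
print("rail sc nose,stop",onz("scene",[(303,219),(275,188)],.022)[:,:2])
print("rail sd nose,stop",onz("side",[(352,226),(365,195)],.022)[:,:2])
print("carrier sc ends",onz("scene",[(379,234),(360,286)],.064)[:,:2])
print("carrier sd ends",onz("side",[(309,285),(383,277)],.064)[:,:2])
print("worms sd",onz("side",[(287,362),(306,370),(325,377),(345,385),(365,394)],.069)[:,:2])
print("worms sc",onz("scene",[(424,334),(474,304)],.065)[:,:2])
E
```

```text
rail sc nose,stop [[ 0.5449 -0.08  ]
 [ 0.5344 -0.1986]]
rail sd nose,stop [[ 0.5459 -0.0781]
 [ 0.5382 -0.1898]]
carrier sc ends [[0.4644 0.0879]
 [0.5888 0.1524]]
carrier sd ends [[0.5812 0.1454]
 [0.458  0.094 ]]
worms sd [[0.5726 0.3138]
 [0.5408 0.3206]
 [0.5102 0.3255]
 [0.4785 0.3317]
 [0.4473 0.3393]]
worms sc [[0.5704 0.3122]
 [0.4448 0.3376]]
```

View pics/wrist0.png

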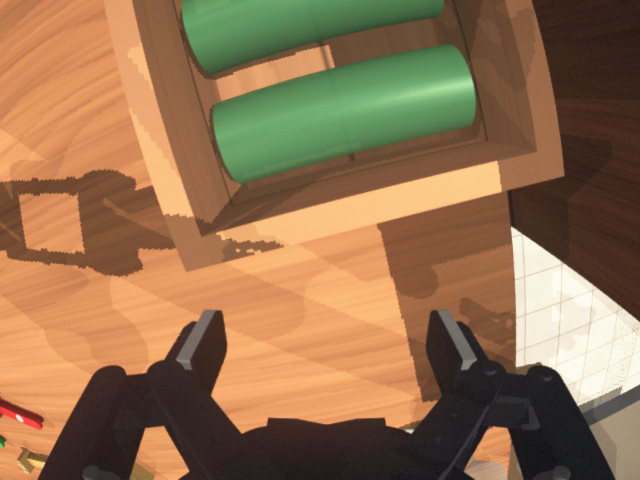

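The wrist view shows only a tray of green bottles and bare counter, away from the workpieces. I'll go and look at the rail from close up.

Run:
```python
from h import *
np.set_printoptions(precision=4,suppress=True)
print(delta((.53,-.27,.40),1.49)); print(delta((.387,.056,.40),.44))
```

```text
(array([-0.5821, -0.7471,  0.005 ]), array([-0.0016,  0.0012,  1.3878]))
(array([-0.359 , -0.4697,  0.0045]), array([-0.001 ,  0.0022,  2.4378]))
```

```bash
python3 -m crank '[{"offset":[-0.15,-0.18,0.005],"turn":[0,0,0.35],"claw":0.085},{"offset":[-0.15,-0.18,0.005],"turn":[0,0,0.35],"claw":0.085},{"offset":[-0.15,-0.18,0.005],"turn":[0,0,0.35],"claw":0.085},{"offset":[-0.3,-0.37,0.005],"turn":[0,0,0.8],"claw":0.085},{"offset":[-0.3,-0.37,0.005],"turn":[0,0,0.8],"claw":0.085},{"offset":[-0.3,-0.37,0.005],"turn":[0,0,0.8],"claw":0.085},{"offset":[-0.3,-0.37,0.005],"turn":[0,0,0.8],"claw":0.085},{"offset":[-0.3,-0.37,0.005],"turn":[0,0,0.8],"claw":0.085},{"offset":[-0.582,-0.747,0.005],"turn":[-0.002,0.001,1.388],"claw":0.085},{"offset":[-0.582,-0.747,0.005],"turn":[-0.002,0.001,1.388],"claw":0.085},{"offset":[-0.582,-0.747,0.005],"turn":[-0.002,0.001,1.388],"claw":0.085},{"offset":[-0.582,-0.747,0.005],"turn":[-0.002,0.001,1.388],"claw":0.085},{"offset":[-0.582,-0.747,0.005],"turn":[-0.002,0.001,1.388],"claw":0.085},{"offset":[-0.582,-0.747,0.005],"turn":[-0.002,0.001,1.388],"claw":0.085},{"offset":[-0.582,-0.747,0.005],"turn":[-0.002,0.001,1.388],"claw":0.085},{"offset":[-0.582,-0.747,0.005],"turn":[-0.002,0.001,1.388],"claw":0.085},{"offset":[-0.582,-0.747,0.005],"turn":[-0.002,0.001,1.388],"claw":0.085},{"offset":[-0.582,-0.747,0.005],"turn":[-0.002,0.001,1.388],"claw":0.085},{"offset":[-0.582,-0.747,0.005],"turn":[-0.002,0.001,1.388],"claw":0.085},{"offset":[-0.582,-0.747,0.005],"turn":[-0.002,0.001,1.388],"claw":0.085}]'
python3 - <<'E'
from h import *
print(delta((.53,-.27,.40),1.49))
E
```

```text
clock: 1.82
eef_pos: [0.4873, -0.1663, 0.3996]
tcp_rot: [3.141, -0.002, 1.489]
contact_force: [0.6, 1.6, 1.3]
finger_gap: 0.996
finger_force: 0.0
(array([-0.09984814,  0.05099783, -0.00057147]), array([ 0.00068337, -0.00216375, -0.00091822]))
```

```bash
python3 -m crank '[{"offset":[-0.1,0.051,0]},{"offset":[-0.1,0.051,0]},{"offset":[-0.1,0.051,0]},{"offset":[-0.1,0.051,0]},{"offset":[-0.1,0.051,0]},{"offset":[-0.1,0.051,0]}]'
python3 - <<'E'
from h import *
import pickle
o=arm.observe(); im=arm.snapshot("wrist"); cv2.imwrite("pics/w1.png",im); pickle.dump(o,open("o1.pkl","wb")); print(o["eef_pos"],o["tcp_rot"])
E
```

```text
[ 0.48732272 -0.16632139  0.39960981] [ 3.14091028e+00 -2.16406065e-03  1.48908252e+00]$[0]: bad value
```

View pics/w1.png

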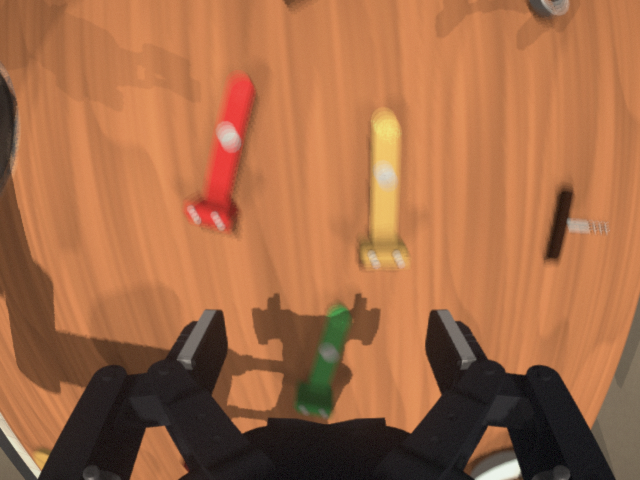

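The wrist view is blurred because the arm was still moving. The brass rail is clear: nose (385,110), dome (386,175), stop block (383,253). The red and green look-alikes lie to the left of it and below it. I'll go closer and take a sharp picture.

```bash
python3 -m crank '[{"offset":[-0.13,0.05,0.1],"turn":[0,0,0],"claw":0.085},{"offset":[-0.13,0.05,0.1],"turn":[0,0,0],"claw":0.085},{"offset":[-0.13,0.05,0.1],"turn":[0,0,0],"claw":0.085},{"offset":[-0.13,0.05,0.1],"turn":[0,0,0],"claw":0.085},{"offset":[-0.13,0.05,0.1],"turn":[0,0,0],"claw":0.085},{"offset":[-0.13,0.05,0.1],"turn":[0,0,0],"claw":0.085},{"offset":[-0.13,0.05,0.1],"turn":[0,0,0],"claw":0.085},{"offset":[-0.13,0.05,0.1],"turn":[0,0,0],"claw":0.085},{"offset":[-0.13,0.05,0.1],"turn":[0,0,0],"claw":0.085},{"offset":[-0.13,0.05,0.1],"turn":[0,0,0],"claw":0.085}]'
python3 - <<'E'
from h import *
import pickle
o=arm.observe(); im=arm.snapshot("wrist"); cv2.imwrite("pics/w2.png",im); pickle.dump(o,open("o2.pkl","wb"))
E
```

```text
clock: 2.7
eef_pos: [0.527, -0.2966, 0.3015]
tcp_rot: [3.138, -0.001, 1.491]
contact_force: [-0.9, -0.0, -0.2]
finger_gap: 0.996
finger_force: 0.0
```

View pics/w2.png

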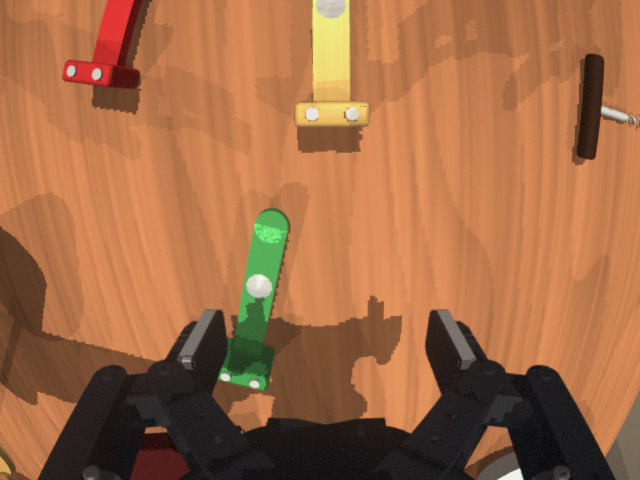

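It's sharp now, but the camera tilts back towards the fingers, so the rail's nose is cut off at the top: dome (331,5), block (332,115). I'll move forward 0.12.

```bash
python3 -m crank '[{"offset":[0.12,0,0],"turn":[0,0,0],"claw":0.085},{"offset":[0.12,0,0],"turn":[0,0,0],"claw":0.085},{"offset":[0.12,0,0],"turn":[0,0,0],"claw":0.085},{"offset":[0.12,0,0],"turn":[0,0,0],"claw":0.085},{"offset":[0.12,0,0],"turn":[0,0,0],"claw":0.085},{"offset":[0.12,0,0],"turn":[0,0,0],"claw":0.085},{"offset":[0.12,0,0],"turn":[0,0,0],"claw":0.085},{"offset":[0.12,0,0],"turn":[0,0,0],"claw":0.085}]'
python3 - <<'E'
from h import *
import pickle
np.set_printoptions(precision=4,suppress=True)
o=arm.observe(); im=arm.snapshot("wrist"); cv2.imwrite("pics/w3.png",im); pickle.dump(o,open("o3.pkl","wb"))
hsv=cv2.cvtColor(im,cv2.COLOR_BGR2HSV)
for p in [(331,80),(331,150)]: print(p,hsv[p[1],p[0]])
m=cv2.inRange(hsv,(18,90,90),(32,255,255))
m=cv2.morphologyEx(m,cv2.MORPH_OPEN,np.ones((5,5)))
n,l,s,c=cv2.connectedComponentsWithStats(m)
for i in range(1,n):
    if s[i,4]>500: print(s[i],c[i])
v=im.copy(); cs,_=cv2.findContours(m,0,1); cv2.drawContours(v,cs,-1,(255,0,0),1); cv2.imwrite("pics/w3m.png",v)
E
```

```text
clock: 3.42
eef_pos: [0.5364, -0.1791, 0.3003]
tcp_rot: [3.14, -0.001, 1.488]
contact_force: [0.2, -0.2, -0.7]
finger_gap: 0.997
finger_force: 0.0
(331, 80) [ 12 151 202]
(331, 150) [ 22 137 242]
[ 312   88   37   83 2716] [330.2946 128.3501]
[ 314  184   35   88 2745] [330.8248 227.8332]
[300 278  64  23 949] [331.2266 289.451 ]
```

View pics/w3m.png

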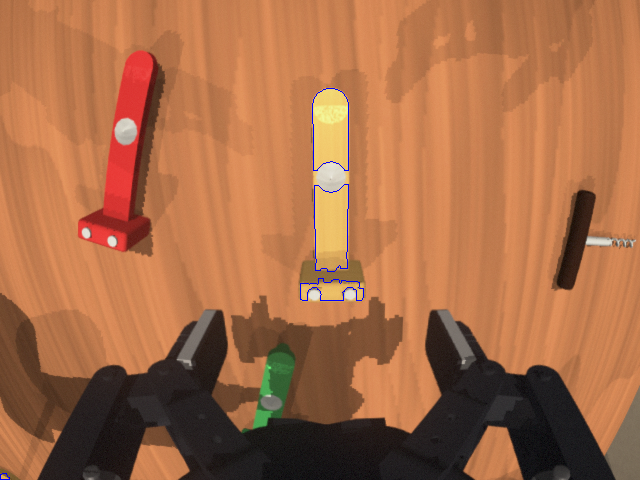

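This one is clean: nose tip (331,88), dome (331,177), T head between columns 313 and 349. Next I'll fit the axis.

Run:
```python
from h import *
import pickle
np.set_printoptions(precision=4,suppress=True)
o=pickle.load(open("o3.pkl","rb")); im=cv2.imread("pics/w3.png")
m=cv2.inRange(cv2.cvtColor(im,cv2.COLOR_BGR2HSV),(18,90,90),(32,255,255))
L=[];Rr=[]
for r in list(range(110,155))+list(range(200,250)):
    x=np.where(m[r,290:370])[0]+290
    L.append((x[0]-.5,r)); Rr.append((x[-1]+.5,r))
a=onz("wrist",L,.022,o)[:,:2]; b=onz("wrist",Rr,.022,o)[:,:2]
def fit(p): vx,vy,x,y=cv2.fitLine(np.float32(p),cv2.DIST_HUBER,0,.01,.01).ravel(); return (vx,vy,x,y) if vy>0 else (-vx,-vy,x,y)
for p in (a,b,(a+b)/2): f=fit(p); print(np.arctan2(f[1],f[0]),f)
d=np.array(f[:2]); n=np.array([-d[1],d[0]]); q=np.array(f[2:])
print("width",((a-b)@n).mean())
nose=onz("wrist",[(331,87.5)],.021,o)[0,:2]; dome=onz("wrist",[(330.8,177)],.0255,o)[0,:2]
print("nose",nose,"dome",dome,"dist",(nose-dome)@d)
for x in (nose-.06*d,dome): print("origin",q+d*((x-q)@d))
# side & scene checks
for nme,px in (("scene",(290,206)),("side",(358,211))): print(nme,onz(nme,[px],.025)[0,:2])
# view pose above carrier
print(delta((.523-.02,.12-.01,.32),.44))
```

```text
1.5011876 (np.float32(0.06955256), np.float32(0.99757826), np.float32(0.53286654), np.float32(-0.12615158))
1.4926322 (np.float32(0.07808461), np.float32(0.99694675), np.float32(0.5566749), np.float32(-0.12770146))
1.4971601 (np.float32(0.07356972), np.float32(0.9972901), np.float32(0.5432327), np.float32(-0.14815784))
width 0.023781752991580817
nose [ 0.5492 -0.0764] dome [ 0.5442 -0.1359] dist 0.05967178200906387
origin [ 0.5441 -0.1362]
origin [ 0.5441 -0.1359]
scene [ 0.5443 -0.1287]
side [ 0.5424 -0.1264]
(array([ 0.2854, -0.057 , -0.0195]), array([ 0.0005, -0.0021,  1.0483]))
```

```bash
python3 -m crank '[{"offset":[0.285,-0.057,-0.02],"turn":[0,0,1.048],"claw":0.085},{"offset":[0.285,-0.057,-0.02],"turn":[0,0,1.048],"claw":0.085},{"offset":[0.285,-0.057,-0.02],"turn":[0,0,1.048],"claw":0.085},{"offset":[0.285,-0.057,-0.02],"turn":[0,0,1.048],"claw":0.085},{"offset":[0.285,-0.057,-0.02],"turn":[0,0,1.048],"claw":0.085},{"offset":[0.285,-0.057,-0.02],"turn":[0,0,1.048],"claw":0.085},{"offset":[0.285,-0.057,-0.02],"turn":[0,0,1.048],"claw":0.085},{"offset":[0.285,-0.057,-0.02],"turn":[0,0,1.048],"claw":0.085},{"offset":[0.285,-0.057,-0.02],"turn":[0,0,1.048],"claw":0.085},{"offset":[0.285,-0.057,-0.02],"turn":[0,0,1.048],"claw":0.085},{"offset":[0.285,-0.057,-0.02],"turn":[0,0,1.048],"claw":0.085},{"offset":[0.285,-0.057,-0.02],"turn":[0,0,1.048],"claw":0.085},{"offset":[0.285,-0.057,-0.02],"turn":[0,0,1.048],"claw":0.085},{"offset":[0.285,-0.057,-0.02],"turn":[0,0,1.048],"claw":0.085}]'
python3 - <<'E'
from h import *
import pickle
o=arm.observe(); im=arm.snapshot("wrist"); cv2.imwrite("pics/w4.png",im); pickle.dump(o,open("o4.pkl","wb"))
hsv=cv2.cvtColor(im,cv2.COLOR_BGR2HSV)
m=cv2.inRange(hsv,(0,0,0),(180,255,90)); n,l,s,c=cv2.connectedComponentsWithStats(m)
for i in range(1,n):
    if 40<s[i,4]<1500: print(s[i],c[i].round(1))
E
```

```text
clock: 4.63
eef_pos: [0.5028, 0.1097, 0.3202]
tcp_rot: [-3.14, -0.001, 0.441]
contact_force: [-0.1, 0.5, 0.7]
finger_gap: 0.993
finger_force: 0.0
[117  37  24  22 256] [128.8  49.7]
[ 98  74  20  22 227] [108.5  86.6]
[ 80 116  20  18 206] [ 90.8 124.5]
[ 68 148  16  22 191] [ 75.7 158.8]
[ 51 174  22  26 188] [ 62.6 189.8]
[601 360  17  28 162] [607.4 367.9]
[  0 375   7  10  42] [  2.7 379.9]
[   0  383   26   87 1118] [  8.9 429.8]
[614 390  26  39 362] [628.6 411.9]
```

View pics/w4.png

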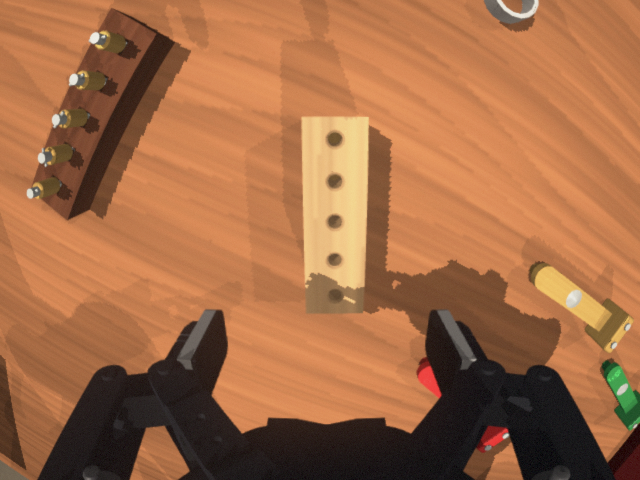

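The carrier is in plain view: wells at column 334, rows 138 to 296, and the top's corners at about (302,117), (369,117), (365,312) and (306,312). The stand with five worms is at upper left.

```bash
cat >> h.py <<'E'
def carrier(im,o,roi,zt=.064):
    """fit carrier top: wells as dark blobs in roi (x0,y0,x1,y1); returns centre, heading, spacing"""
    x0,y0,x1,y1=roi; g=cv2.cvtColor(im,cv2.COLOR_BGR2GRAY)[y0:y1,x0:x1]
    bh=cv2.morphologyEx(g,cv2.MORPH_BLACKHAT,cv2.getStructuringElement(2,(25,25)))
    m=(bh>35).astype(np.uint8); n,l,s,c=cv2.connectedComponentsWithStats(m)
    px=np.array([c[i]+(x0,y0) for i in range(1,n) if 70<s[i,4]<600 and max(s[i,2:4])<1.6*min(s[i,2:4])])
    w=onz("wrist",px,zt,o)[:,:2]
    return px,w
E
python3 - <<'E'
from h import *
import pickle
np.set_printoptions(precision=4,suppress=True)
o=pickle.load(open("o4.pkl","rb")); im=cv2.imread("pics/w4.png")
px,w=carrier(im,o,(308,120,362,310)); print(px,w)
w=w[np.argsort(w[:,0])]; print(np.linalg.norm(np.diff(w,axis=0),axis=1))
d=w[-1]-w[0]; print("heading",np.arctan2(d[1],d[0]),"mid",w.mean(0))
e=onz("wrist",[(301.5,116.5),(369,116.5),(365.5,313),(305.5,313)],.064,o)[:,:2]; print("corners",e, "c",e.mean(0),np.linalg.norm(np.diff(e,axis=0),axis=1))
E
```

```text
[[333.7251 138.753 ]
 [333.7895 180.8158]
 [333.9122 221.2341]
 [333.8077 259.2582]
 [353.2096 296.5569]
 [335.5625 294.4688]] [[0.5691 0.1356]
 [0.5457 0.1244]
 [0.5223 0.1131]
 [0.4989 0.102 ]
 [0.4797 0.0779]
 [0.4761 0.0896]]
[0.0122 0.0308 0.0259 0.0259 0.026 ]
heading 0.45888000960464265 mid [0.5153 0.1071]
corners [[0.5732 0.1589]
 [0.5907 0.1224]
 [0.4717 0.0641]
 [0.4538 0.1022]] c [0.5223 0.1119] [0.0405 0.1325 0.0421]
```

Run:
```python
from h import *
np.set_printoptions(precision=4,suppress=True)
for n,dome,w2 in (("scene",(290,206),(370,256)),("side",(358,211),(346,279))):
    im=cv2.imread(f"pics/{n}0.png")
    for (u,v),z,k in ((dome,.025,"dome"),(w2,.064,"well")):
        c=im[v-8:v+9,u-8:u+9]; h=cv2.cvtColor(c,cv2.COLOR_BGR2HSV)
        if k=="dome": m=(h[...,1]<75)&(h[...,2]>120)
        else: m=cv2.morphologyEx(h[...,2],cv2.MORPH_BLACKHAT,np.ones((9,9)))>30
        nn,l,s,ce=cv2.connectedComponentsWithStats(m.astype(np.uint8))
        for i in range(1,nn):
            if s[i,4]>5: p=ce[i]+(u-8,v-8); print(n,k,s[i,4],p,onz(n,[p],z)[0,:2])
```

```text
scene dome 28 [288.7857 204.25  ] [ 0.543  -0.1347]
scene well 18 [369.7222 255.3889] [0.5201 0.1134]
scene well 13 [377.3846 261.8462] [0.5194 0.1359]
scene well 8 [366.    263.625] [0.5409 0.1226]
side dome 38 [357.8158 209.6842] [ 0.5436 -0.1307]
side well 16 [345.1875 279.    ] [0.5224 0.1155]
side well 10 [351.1 286.8] [0.5086 0.1314]
```

Run:
```python
from h import *
np.set_printoptions(precision=4,suppress=True)
print(delta((.5222,.1125,.193),.449))
```

```text
(array([0.0186, 0.0061, 0.1273]), array([-0.0012, -0.0014, -0.0079]))
```

```bash
python3 -m crank '[{"offset":[0.0186,0.0061,0.05],"turn":[-0.001,-0.001,-0.008],"claw":0.085},{"offset":[0.0186,0.0061,0.05],"turn":[-0.001,-0.001,-0.008],"claw":0.085},{"offset":[0.0186,0.0061,0.09],"turn":[-0.001,-0.001,-0.008],"claw":0.085},{"offset":[0.0186,0.0061,0.11],"turn":[-0.001,-0.001,-0.008],"claw":0.085},{"offset":[0.0186,0.0061,0.1273],"turn":[-0.001,-0.001,-0.008],"claw":0.085},{"offset":[0.0186,0.0061,0.1273],"turn":[-0.001,-0.001,-0.008],"claw":0.085},{"offset":[0.0186,0.0061,0.1273],"turn":[-0.001,-0.001,-0.008],"claw":0.06},{"offset":[0.0186,0.0061,0.1273],"turn":[-0.001,-0.001,-0.008],"claw":0.03},{"offset":[0.0186,0.0061,0.1273],"turn":[-0.001,-0.001,-0.008],"claw":0.03},{"offset":[0.0186,0.0061,0.1273],"turn":[-0.001,-0.001,-0.008],"claw":0.03},{"offset":[0.0186,0.0061,0.1273],"turn":[-0.001,-0.001,-0.008],"claw":0.03},{"offset":[0.0186,0.0061,0.1273],"turn":[-0.001,-0.001,-0.008],"claw":0.03},{"offset":[0.0186,0.0061,0.1273],"turn":[-0.001,-0.001,-0.008],"claw":0.03},{"offset":[0.0186,0.0061,0.1273],"turn":[-0.001,-0.001,-0.008],"claw":0.03}]'
python3 - <<'E'
from h import *
np.set_printoptions(precision=4,suppress=True)
q=np.array([.5441,-.136]); d=np.array([np.cos(1.497),np.sin(1.497)])
o=arm.observe()
p=q+.15*d; print("pre",p,delta((*p,o["eef_pos"][2]),1.497,o))
E
```

```text
clock: 5.85
eef_pos: [0.5231, 0.1136, 0.1949]
tcp_rot: [3.141, -0.004, 0.45]
contact_force: [-0.5, 0.0, 6.2]
finger_gap: 0.461
finger_force: 61.9
pre [0.5552 0.0136] (array([-0.0146,  0.104 ,  0.    ]), array([ 0.0024, -0.0031, -1.0475]))
```

```bash
python3 -m crank '[{"offset":[0,0,-0.02],"turn":[0,0,0],"claw":0.03},{"offset":[0,0,-0.04],"turn":[0,0,0],"claw":0.03},{"offset":[-0.013,0.103,-0.04],"turn":[0,0,-0.1],"claw":0.03},{"offset":[-0.013,0.103,-0.04],"turn":[0,0,-0.2],"claw":0.03},{"offset":[-0.013,0.103,-0.04],"turn":[0,0,-0.3],"claw":0.03},{"offset":[-0.013,0.103,-0.04],"turn":[0,0,-0.4],"claw":0.03},{"offset":[-0.013,0.103,-0.04],"turn":[0,0,-0.5],"claw":0.03},{"offset":[-0.013,0.103,-0.04],"turn":[0,0,-0.6],"claw":0.03},{"offset":[-0.013,0.103,-0.04],"turn":[0,0,-0.7],"claw":0.03},{"offset":[-0.013,0.103,-0.04],"turn":[0,0,-0.8],"claw":0.03},{"offset":[-0.013,0.103,-0.04],"turn":[0,0,-0.9],"claw":0.03},{"offset":[-0.013,0.103,-0.04],"turn":[0,0,-1.0],"claw":0.03},{"offset":[-0.013,0.103,-0.04],"turn":[0,0,-1.048],"claw":0.03},{"offset":[-0.013,0.103,-0.04],"turn":[0,0,-1.048],"claw":0.03},{"offset":[-0.013,0.103,-0.04],"turn":[0,0,-1.048],"claw":0.03},{"offset":[-0.013,0.103,-0.04],"turn":[0,0,-1.048],"claw":0.03}]'
python3 - <<'E'
from h import *
import pickle
o=arm.observe(); im=arm.snapshot("wrist"); cv2.imwrite("pics/w5.png",im); pickle.dump(o,open("o5.pkl","wb"))
E
```

```text
clock: 7.18
eef_pos: [0.5547, 0.0149, 0.2325]
tcp_rot: [-3.141, -0.0, 1.497]
contact_force: [-1.4, -0.4, -5.2]
finger_gap: 0.463
finger_force: 62.8
```

View pics/w5.png

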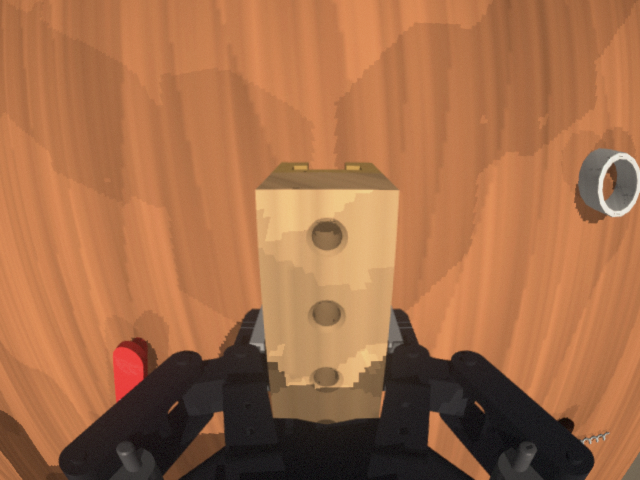

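The carrier sits square in the grip. Wells are at (328,236), (327,314) and (326,377), and the top's far edge runs (257,190)-(399,190).

Run:
```python
from h import *
import pickle
np.set_printoptions(precision=4,suppress=True)
o=pickle.load(open("o5.pkl","rb"));
px=[(328,236),(327,314),(326,377),(257,190),(399,190)]
for zt in (.1016,.103):
    w=onz("wrist",px,zt,o); t=R.from_euler("xyz",o["tcp_rot"]).inv().apply(w-o["eef_pos"]); print(t)
q=np.array([.5441,-.136]); d=np.array([np.cos(1.497),np.sin(1.497)]); n=np.array([-d[1],d[0]])
print("rail frame tcp",(o["eef_pos"][:2]-q)@d,(o["eef_pos"][:2]-q)@n)
```

```text
[[ 0.0499  0.0011  0.131 ]
 [ 0.0242  0.0008  0.131 ]
 [-0.0016  0.0005  0.1309]
 [ 0.0634 -0.0187  0.131 ]
 [ 0.0634  0.0209  0.131 ]]
[[ 0.0503  0.0011  0.1296]
 [ 0.025   0.0008  0.1296]
 [-0.0004  0.0005  0.1295]
 [ 0.0637 -0.0185  0.1296]
 [ 0.0637  0.0206  0.1296]]
rail frame tcp 0.15127780873450758 0.0005743169358899767
```

```bash
python3 -m crank '[{"offset":[0,0,0.015],"turn":[0,0,-0.006],"claw":0.03},{"offset":[0,0,0.03],"turn":[0,0,-0.006],"claw":0.03},{"offset":[0,0,0.037],"turn":[0,0,-0.006],"claw":0.03},{"offset":[0,0,0.037],"turn":[0,0,-0.006],"claw":0.03},{"offset":[0,0,0.037],"turn":[0,0,-0.006],"claw":0.03},{"offset":[0,0,0.037],"turn":[0,0,-0.006],"claw":0.03}]'
python3 -m crank '[{"offset":[-0.01,0,0],"turn":[0,0,0],"claw":0.03},{"offset":[-0.02,0,0],"turn":[0,0,0],"claw":0.03},{"offset":[-0.024,0,0],"turn":[0,0,0],"claw":0.03},{"offset":[-0.028,0,0],"turn":[0,0,0],"claw":0.03},{"offset":[-0.032,0,0],"turn":[0,0,0],"claw":0.03},{"offset":[-0.036,0,0],"turn":[0,0,0],"claw":0.03},{"offset":[-0.036,0,0],"turn":[0,0,0],"claw":0.03}]'
```

```text
clock: 7.73
eef_pos: [0.5553, 0.0149, 0.1961]
tcp_rot: [3.141, -0.001, 1.504]
contact_force: [0.1, -0.4, -5.5]
finger_gap: 0.462
finger_force: 62.8
clock: 8.32
eef_pos: [0.5527, -0.0219, 0.1961]
tcp_rot: [3.141, -0.0, 1.503]
contact_force: [0.4, 0.1, -4.7]
finger_gap: 0.465
finger_force: 62.8
```

```bash
python3 -m crank '[{"offset":[-0.008,-0.0003,0.0004],"turn":[0,0,0],"claw":0.03},{"offset":[-0.016,-0.0003,0.0004],"turn":[0,0,0],"claw":0.03},{"offset":[-0.024,-0.0003,0.0004],"turn":[0,0,0],"claw":0.03},{"offset":[-0.03,-0.0003,0.0004],"turn":[0,0,0],"claw":0.03},{"offset":[-0.036,-0.0003,0.0004],"turn":[0,0,0],"claw":0.03},{"offset":[-0.036,-0.0003,0.0004],"turn":[0,0,0],"claw":0.03}]'
```

```text
clock: 8.82
eef_pos: [0.5501, -0.0582, 0.1957]
tcp_rot: [3.141, -0.0, 1.503]
contact_force: [-0.4, 0.5, -4.6]
finger_gap: 0.459
finger_force: 62.8
```

```bash
python3 -m crank '[{"offset":[-0.006,0,0],"turn":[0,0,0],"claw":0.03},{"offset":[-0.012,0,0],"turn":[0,0,0],"claw":0.03},{"offset":[-0.018,0,0],"turn":[0,0,0],"claw":0.03},{"offset":[-0.024,0,0],"turn":[0,0,0],"claw":0.03},{"offset":[-0.03,0,0],"turn":[0,0,0],"claw":0.03},{"offset":[-0.036,0,0],"turn":[0,0,0],"claw":0.03},{"offset":[-0.036,0,0],"turn":[0,0,0],"claw":0.03}]'
python3 -m crank '[{"offset":[-0.006,0,0],"turn":[0,0,0],"claw":0.03},{"offset":[-0.012,0,0],"turn":[0,0,0],"claw":0.03},{"offset":[-0.018,0,0],"turn":[0,0,0],"claw":0.03},{"offset":[-0.024,0,0],"turn":[0,0,0],"claw":0.03},{"offset":[-0.03,0,0],"turn":[0,0,0],"claw":0.03},{"offset":[-0.034,0,0],"turn":[0,0,0],"claw":0.03},{"offset":[-0.034,0,0],"turn":[0,0,0],"claw":0.03}]'
```

```text
clock: 9.4
eef_pos: [0.5478, -0.0944, 0.1959]
tcp_rot: [3.14, 0.001, 1.504]
contact_force: [-0.8, -3.7, -2.1]
finger_gap: 0.462
finger_force: 63.1
clock: 9.98
eef_pos: [0.5453, -0.1284, 0.1956]
tcp_rot: [3.141, 0.002, 1.504]
contact_force: [-1.2, -4.4, -1.9]
finger_gap: 0.459
finger_force: 63.1
```

```bash
python3 -m crank '[{"offset":[-0.002,0,0],"turn":[0,0,0],"claw":0.03},{"offset":[-0.004,0,0],"turn":[0,0,0],"claw":0.03},{"offset":[-0.004,0,0],"turn":[0,0,0],"claw":0.03}]'
python3 -m crank '[{"offset":[-0.0015,0,0],"turn":[0,0,0],"claw":0.03},{"offset":[-0.0015,0,0],"turn":[0,0,0],"claw":0.03}]'
python3 -m crank '[{"offset":[-0.0015,0,0],"turn":[0,0,0],"claw":0.03},{"offset":[-0.0015,0,0],"turn":[0,0,0],"claw":0.03}]'
```

```text
clock: 10.23
eef_pos: [0.5448, -0.1311, 0.1952]
tcp_rot: [-3.142, -0.0, 1.504]
contact_force: [0.2, -0.8, -3.7]
finger_gap: 0.461
finger_force: 63.0
clock: 10.4
eef_pos: [0.5446, -0.1321, 0.1951]
tcp_rot: [-3.141, -0.001, 1.504]
contact_force: [0.1, 0.3, -4.4]
finger_gap: 0.461
finger_force: 63.0
clock: 10.57
eef_pos: [0.5446, -0.1336, 0.1952]
tcp_rot: [-3.141, -0.001, 1.504]
contact_force: [-0.0, 0.0, -4.0]
finger_gap: 0.461
finger_force: 63.0
```

```bash
python3 -m crank '[{"offset":[-0.0015,0,0],"turn":[0,0,0],"claw":0.03},{"offset":[-0.0015,0,0],"turn":[0,0,0],"claw":0.03},{"offset":[-0.0015,0,0],"turn":[0,0,0],"claw":0.03}]'
python3 -m crank '[{"offset":[-0.0015,0,0],"turn":[0,0,0],"claw":0.03},{"offset":[-0.0015,0,0],"turn":[0,0,0],"claw":0.03},{"offset":[-0.0015,0,0],"turn":[0,0,0],"claw":0.03}]'
```

```text
clock: 10.82
eef_pos: [0.5448, -0.1352, 0.1955]
tcp_rot: [3.141, -0.001, 1.504]
contact_force: [0.3, -0.2, -4.8]
finger_gap: 0.464
finger_force: 63.0
clock: 11.07
eef_pos: [0.5448, -0.1359, 0.1956]
tcp_rot: [3.141, -0.002, 1.503]
contact_force: [0.5, 4.9, -4.2]
finger_gap: 0.46
finger_force: 62.9
```

```bash
python3 -m crank '[{"offset":[0.002,0,0],"turn":[0,0,0],"claw":0.03},{"offset":[0.002,0,0],"turn":[0,0,0],"claw":0.03},{"offset":[0.002,0,0],"turn":[0,0,0],"claw":0.03}]'
python3 -m crank '[{"offset":[0.0015,0,0],"turn":[0,0,0],"claw":0.03},{"offset":[0.0015,0,0],"turn":[0,0,0],"claw":0.03},{"offset":[0.0015,0,0],"turn":[0,0,0],"claw":0.03}]'
```

```text
clock: 11.32
eef_pos: [0.5448, -0.1349, 0.1956]
tcp_rot: [3.141, 0.0, 1.504]
contact_force: [-0.1, 0.0, -4.6]
finger_gap: 0.46
finger_force: 62.7
clock: 11.57
eef_pos: [0.5449, -0.1333, 0.1956]
tcp_rot: [3.141, -0.0, 1.504]
contact_force: [-0.1, -0.5, -4.7]
finger_gap: 0.465
finger_force: 62.7
```

```bash
python3 -m crank '[{"offset":[0,0,0.0015],"turn":[0,0,0],"claw":0.03},{"offset":[0,0,0.0015],"turn":[0,0,0],"claw":0.03},{"offset":[0,0,0.0015],"turn":[0,0,0],"claw":0.06},{"offset":[0,0,0.0015],"turn":[0,0,0],"claw":0.06},{"offset":[0,0,0.0015],"turn":[0,0,0],"claw":0.06},{"offset":[0,0,0.0015],"turn":[0,0,0],"claw":0.06},{"offset":[0,0,-0.03],"turn":[0,0,0],"claw":0.06},{"offset":[0,0,-0.06],"turn":[0,0,0],"claw":0.06},{"offset":[-0.03,0,-0.13],"turn":[0,0,0],"claw":0.06},{"offset":[-0.03,0,-0.13],"turn":[0,0,0],"claw":0.06},{"offset":[-0.03,0,-0.13],"turn":[0,0,0],"claw":0.06},{"offset":[-0.03,0,-0.13],"turn":[0,0,0],"claw":0.06},{"offset":[-0.03,0,-0.13],"turn":[0,0,0],"claw":0.06},{"offset":[-0.03,0,-0.13],"turn":[0,0,0],"claw":0.06}]'
python3 - <<'E'
from h import *
import pickle
o=arm.observe(); im=arm.snapshot("wrist"); cv2.imwrite("pics/w6.png",im); pickle.dump(o,open("o6.pkl","wb"))
E
```

```text
clock: 12.73
eef_pos: [0.542, -0.1626, 0.3237]
tcp_rot: [-3.139, -0.002, 1.504]
contact_force: [-0.5, -0.2, -0.3]
finger_gap: 0.704
finger_force: 0.0
```

View pics/w6.png

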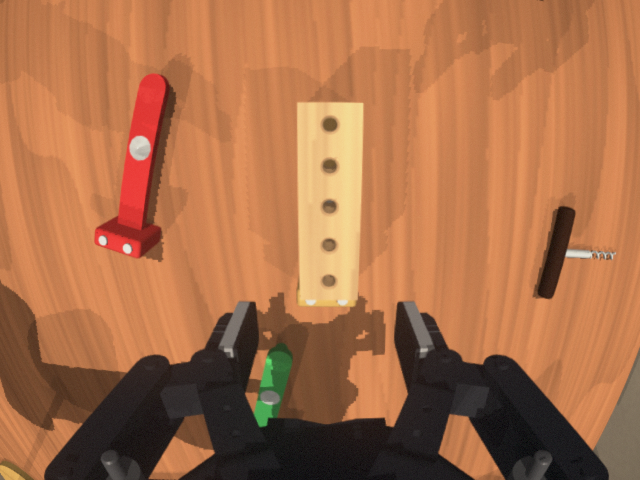

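The carrier is on the rail against the block, with wells at column 330, rows 124, 165, 206, 245 and 281. I'll measure them and plan the view of the stand.

Run:
```python
from h import *
import pickle
np.set_printoptions(precision=4,suppress=True)
o=pickle.load(open("o6.pkl","rb")); im=cv2.imread("pics/w6.png")
px,w=carrier(im,o,(302,106,358,298)); print(px); print(w)
print(np.linalg.norm(np.diff(w,axis=0),axis=1)); d=w[0]-w[-1]; d/=np.linalg.norm(d); print("heading",np.arctan2(d[1],d[0]),w.mean(0))
q=np.array([.5441,-.136]); print("in rail frame x", (w.mean(0)-q)@[np.cos(1.497),np.sin(1.497)])
print("stand view",delta((.495,.305,.32),-.18))
```

```text
[[329.24   123.824 ]
 [329.0495 165.4054]
 [329.0097 205.9854]
 [328.7081 244.5135]
 [328.4268 280.4024]]
[[ 0.549  -0.0834]
 [ 0.5472 -0.1092]
 [ 0.5455 -0.1351]
 [ 0.5436 -0.161 ]
 [ 0.5418 -0.1869]]
[0.0259 0.026  0.026  0.026 ]
heading 1.500613248224392 [ 0.5454 -0.1351]
in rail frame x 0.0009514264166443772
stand view (array([ 0.4633, -0.0779,  0.0046]), array([-0.0043,  0.0016,  1.6841]))
```

```bash
python3 -m crank '[{"offset":[0.03,0,0.04],"turn":[0,0,0],"claw":0.06},{"offset":[0.03,0,0.07],"turn":[0,0,0],"claw":0.06},{"offset":[0.03,0,0.1],"turn":[0,0,0],"claw":0.06},{"offset":[0.03,0,0.13],"turn":[0,0,0],"claw":0.06},{"offset":[0.03,0,0.13],"turn":[0,0,0],"claw":0.06},{"offset":[0.03,0,0.13],"turn":[0,0,0],"claw":0.03},{"offset":[0.03,0,0.13],"turn":[0,0,0],"claw":0.03},{"offset":[0.03,0,0.13],"turn":[0,0,0],"claw":0.03},{"offset":[0.03,0,0.13],"turn":[0,0,0],"claw":0.03},{"offset":[0.03,0,0.13],"turn":[0,0,0],"claw":0.03},{"offset":[0.0295,0,0.13],"turn":[0,0,0],"claw":0.03},{"offset":[0.029,0,0.13],"turn":[0,0,0],"claw":0.03},{"offset":[0.029,0,0.13],"turn":[0,0,0],"claw":0.03},{"offset":[0.029,0,0.13],"turn":[0,0,0],"claw":0.03}]'
```

```text
clock: 13.95
eef_pos: [0.5448, -0.1343, 0.1958]
tcp_rot: [3.141, -0.0, 1.504]
contact_force: [-2.3, -0.8, -3.0]
finger_gap: 0.46
finger_force: 62.9
```

```bash
python3 -m crank '[{"offset":[0,0,0],"turn":[0,0,0],"claw":0.06},{"offset":[0,0,0],"turn":[0,0,0],"claw":0.06},{"offset":[0,0,0],"turn":[0,0,0],"claw":0.06},{"offset":[0,0,0],"turn":[0,0,0],"claw":0.06},{"offset":[0,0,-0.03],"turn":[0,0,0],"claw":0.06},{"offset":[0,0,-0.06],"turn":[0,0,0],"claw":0.06},{"offset":[0,0,-0.1],"turn":[0,0,0],"claw":0.06},{"offset":[0,0,-0.145],"turn":[0,0,0],"claw":0.06},{"offset":[0,0,-0.145],"turn":[0,0,0],"claw":0.06},{"offset":[0,0,-0.145],"turn":[0,0,0],"claw":0.06},{"offset":[0,0,-0.145],"turn":[0,0,0],"claw":0.06}]'
python3 - <<'E'
from h import *
np.set_printoptions(precision=4,suppress=True)
print(delta((.53,.32,.34),2.94))
E
```

```text
clock: 14.87
eef_pos: [0.5448, -0.1343, 0.341]
tcp_rot: [3.14, -0.0, 1.504]
contact_force: [-0.7, 0.4, -0.7]
finger_gap: 0.701
finger_force: 0.0
(array([ 0.4523, -0.0451,  0.001 ]), array([ 0.0015,  0.0011, -1.4361]))
```

```bash
python3 -m crank '[{"offset":[0.226,-0.023,0],"turn":[0,0,-0.7],"claw":0.06},{"offset":[0.226,-0.023,0],"turn":[0,0,-0.7],"claw":0.06},{"offset":[0.226,-0.023,0],"turn":[0,0,-0.7],"claw":0.06},{"offset":[0.226,-0.023,0],"turn":[0,0,-0.7],"claw":0.06},{"offset":[0.226,-0.023,0],"turn":[0,0,-0.7],"claw":0.06},{"offset":[0.452,-0.045,0],"turn":[0,0,-1.436],"claw":0.06},{"offset":[0.452,-0.045,0],"turn":[0,0,-1.436],"claw":0.06},{"offset":[0.452,-0.045,0],"turn":[0,0,-1.436],"claw":0.06},{"offset":[0.452,-0.045,0],"turn":[0,0,-1.436],"claw":0.06},{"offset":[0.452,-0.045,0],"turn":[0,0,-1.436],"claw":0.06},{"offset":[0.452,-0.045,0],"turn":[0,0,-1.436],"claw":0.06},{"offset":[0.452,-0.045,0],"turn":[0,0,-1.436],"claw":0.06},{"offset":[0.452,-0.045,0],"turn":[0,0,-1.436],"claw":0.06},{"offset":[0.452,-0.045,0],"turn":[0,0,-1.436],"claw":0.06},{"offset":[0.452,-0.045,0],"turn":[0,0,-1.436],"claw":0.06},{"offset":[0.452,-0.045,0],"turn":[0,0,-1.436],"claw":0.06},{"offset":[0.452,-0.045,0],"turn":[0,0,-1.436],"claw":0.06},{"offset":[0.452,-0.045,0],"turn":[0,0,-1.436],"claw":0.06},{"offset":[0.452,-0.045,0],"turn":[0,0,-1.436],"claw":0.06}]'
python3 - <<'E'
from h import *
import pickle
o=arm.observe(); im=arm.snapshot("wrist"); cv2.imwrite("pics/w7.png",im); pickle.dump(o,open("o7.pkl","wb"))
E
```

```text
clock: 16.45
eef_pos: [0.5304, 0.319, 0.341]
tcp_rot: [3.141, 0.001, 2.938]
contact_force: [-0.7, -0.1, -0.2]
finger_gap: 0.704
finger_force: 0.0
```

View pics/w7.png

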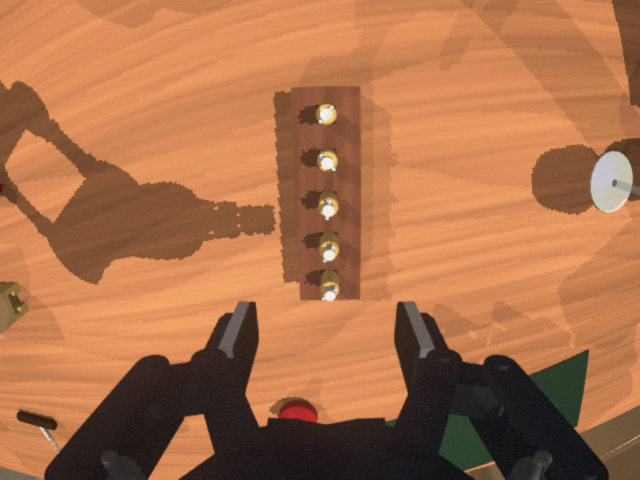

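All five worms are there. The white shank tops are at about (327,114), (328,161), (329,209), (329,253) and (330,294). I'll measure them at z = 0.069.

Run:
```python
from h import *
import pickle
np.set_printoptions(precision=4,suppress=True)
o=pickle.load(open("o7.pkl","rb")); im=cv2.imread("pics/w7.png")
c=im[95:305,305:350]; hsv=cv2.cvtColor(c,cv2.COLOR_BGR2HSV)
m=((hsv[...,1]<60)&(hsv[...,2]>215)).astype(np.uint8); m=cv2.morphologyEx(m,cv2.MORPH_OPEN,np.ones((3,3)))
n,l,s,ce=cv2.connectedComponentsWithStats(m); px=[ce[i]+(305,95) for i in range(1,n) if s[i,4]>25]; print(s[1:].tolist())
w=onz("wrist",px,.069,o)[:,:2]; print(np.c_[px,w])
ed=onz("wrist",[(291,87),(360,87),(300,299),(361,299)],.036,o)[:,:2]; print("stand ctr",ed.mean(0))
d=w[-1]-w[0]; print(np.arctan2(d[1],d[0]),np.linalg.norm(np.diff(w,axis=0),axis=1),w.mean(0))
```

```text
[[15, 13, 12, 12, 121], [16, 63, 12, 11, 111], [18, 110, 11, 12, 105], [19, 155, 11, 10, 90], [20, 197, 10, 9, 77]]
[[325.7438 113.6198   0.4471   0.3359]
 [326.8288 163.036    0.4789   0.33  ]
 [328.019  210.4667   0.5105   0.3243]
 [329.     254.8333   0.5419   0.3186]
 [329.4416 295.9351   0.5737   0.3125]]
stand ctr [0.5106 0.3247]
-0.18275329525286835 [0.0323 0.032  0.0319 0.0324] [0.5104 0.3243]
```

```bash
cat >> h.py <<'E'
W=np.array([[.5737,.3125],[.5419,.3186],[.5105,.3243],[.4789,.3300],[.4471,.3359]]); YP=2.959
WL=np.array([.5447,-.1361])+np.outer((np.arange(5)-2)*.026,[.0701,.9975]); YC=1.5006
def go(i,j=None,z=.34):
    np.set_printoptions(precision=4,suppress=True)
    print(*delta((*(W[i] if j is None else WL[j]),z),YP if j is None else YC))
E
python3 -c "
from h import *
go(0,z=.212)"
```

```text
[-0.0437  0.0022  0.129 ] [ 0.0007  0.0006 -0.0204]
```

```bash
python3 -m crank '[{"offset":[-0.0437,0.0022,0.03],"turn":[0.001,0.001,-0.02],"claw":0.045},{"offset":[-0.0437,0.0022,0.03],"turn":[0.001,0.001,-0.02],"claw":0.045},{"offset":[-0.0437,0.0022,0.06],"turn":[0.001,0.001,-0.02],"claw":0.045},{"offset":[-0.0437,0.0022,0.06],"turn":[0.001,0.001,-0.02],"claw":0.045},{"offset":[-0.0437,0.0022,0.09],"turn":[0.001,0.001,-0.02],"claw":0.045},{"offset":[-0.0437,0.0022,0.11],"turn":[0.001,0.001,-0.02],"claw":0.045},{"offset":[-0.0437,0.0022,0.129],"turn":[0.001,0.001,-0.02],"claw":0.045},{"offset":[-0.0437,0.0022,0.129],"turn":[0.001,0.001,-0.02],"claw":0.045},{"offset":[-0.0437,0.0022,0.129],"turn":[0.001,0.001,-0.02],"claw":0.045},{"offset":[-0.0437,0.0022,0.129],"turn":[0.001,0.001,-0.02],"claw":0.005},{"offset":[-0.0437,0.0022,0.129],"turn":[0.001,0.001,-0.02],"claw":0.005},{"offset":[-0.0437,0.0022,0.129],"turn":[0.001,0.001,-0.02],"claw":0.005},{"offset":[-0.0437,0.0022,0.129],"turn":[0.001,0.001,-0.02],"claw":0.005},{"offset":[-0.0437,0.0022,0.129],"turn":[0.001,0.001,-0.02],"claw":0.005},{"offset":[-0.0437,0.0022,0.129],"turn":[0.001,0.001,-0.02],"claw":0.005},{"offset":[-0.0437,0.0022,0.129],"turn":[0.001,0.001,-0.02],"claw":0.005}]'; python3 -c "
from h import *
go(0,4)"
```

```text
clock: 17.83
eef_pos: [0.5742, 0.3138, 0.2137]
tcp_rot: [3.14, 0.002, 2.96]
contact_force: [-0.7, 0.4, 7.0]
finger_gap: 0.125
finger_force: 58.6
[-0.0467 -0.3959 -0.1268] [0.0026 0.0002 1.4592]
```

```bash
python3 -m crank '[{"offset":[0,0,-0.02],"turn":[0,0,0],"claw":0.005},{"offset":[0,0,-0.05],"turn":[0,0,0],"claw":0.005},{"offset":[0,0,-0.08],"turn":[0,0,0],"claw":0.005},{"offset":[0,0,-0.12],"turn":[0,0,0],"claw":0.005},{"offset":[0,0,-0.128],"turn":[0,0,0],"claw":0.005},{"offset":[0,0,-0.128],"turn":[0,0,0],"claw":0.005},{"offset":[0,0,-0.128],"turn":[0,0,0],"claw":0.005}]'; python3 -c "
from h import *
o=arm.observe();w=arm.snapshot('wrist');s=arm.snapshot('side');cv2.imwrite('pics/w8f.png',w)
cv2.imwrite('pics/w8.png',np.hstack([cv2.resize(w[290:480,230:430],(400,380)),cv2.resize(s[200:400,250:450],(380,380))]))
go(0,4)"
```

```text
clock: 18.42
eef_pos: [0.5734, 0.3131, 0.34]
tcp_rot: [-3.141, -0.0, 2.96]
contact_force: [0.1, 0.3, -1.2]
finger_gap: 0.118
finger_force: 58.7
[-0.048  -0.3947 -0.0017] [-0.0059 -0.0012  1.4592]
```

View pics/w8.png

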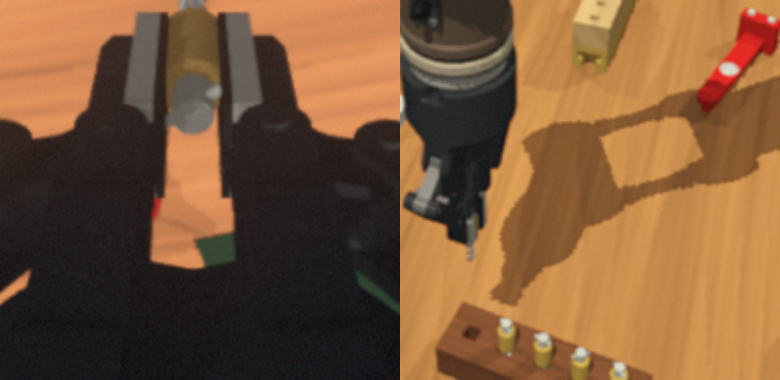

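The worm hangs upright with its collar between the pads, and the stand's end hole is empty. Carrying it to well 4.

```bash
python3 -m crank '[{"offset":[-0.048,-0.395,-0.002],"turn":[-0.003,0,1.459],"claw":0.005},{"offset":[-0.048,-0.395,-0.002],"turn":[-0.003,0,1.459],"claw":0.005},{"offset":[-0.048,-0.395,-0.002],"turn":[-0.003,0,1.459],"claw":0.005},{"offset":[-0.048,-0.395,-0.002],"turn":[-0.003,0,1.459],"claw":0.005},{"offset":[-0.048,-0.395,-0.002],"turn":[-0.003,0,1.459],"claw":0.005},{"offset":[-0.048,-0.395,-0.002],"turn":[-0.003,0,1.459],"claw":0.005},{"offset":[-0.048,-0.395,-0.002],"turn":[-0.003,0,1.459],"claw":0.005},{"offset":[-0.048,-0.395,-0.002],"turn":[-0.003,0,1.459],"claw":0.005},{"offset":[-0.048,-0.395,-0.002],"turn":[-0.003,0,1.459],"claw":0.005},{"offset":[-0.048,-0.395,-0.002],"turn":[-0.003,0,1.459],"claw":0.005},{"offset":[-0.048,-0.395,-0.002],"turn":[-0.003,0,1.459],"claw":0.005},{"offset":[-0.048,-0.395,-0.002],"turn":[-0.003,0,1.459],"claw":0.005},{"offset":[-0.048,-0.395,-0.002],"turn":[-0.003,0,1.459],"claw":0.005},{"offset":[-0.048,-0.395,-0.002],"turn":[-0.003,0,1.459],"claw":0.005},{"offset":[-0.048,-0.395,-0.002],"turn":[-0.003,0,1.459],"claw":0.005},{"offset":[-0.048,-0.395,-0.002],"turn":[-0.003,0,1.459],"claw":0.005},{"offset":[-0.048,-0.395,-0.002],"turn":[-0.003,0,1.459],"claw":0.005}]'; python3 -c "
from h import *
go(0,4,z=.2425)
o=arm.observe();w=arm.snapshot('wrist');cv2.imwrite('pics/w9.png',w)"
```

```text
clock: 19.93
eef_pos: [0.5493, -0.0835, 0.3416]
tcp_rot: [3.141, -0.002, 1.502]
contact_force: [-0.4, -0.9, -1.1]
finger_gap: 0.123
finger_force: 58.8
[-0.001  -0.001   0.0991] [ 0.0008 -0.0015  0.0019]
```

View pics/w9.png

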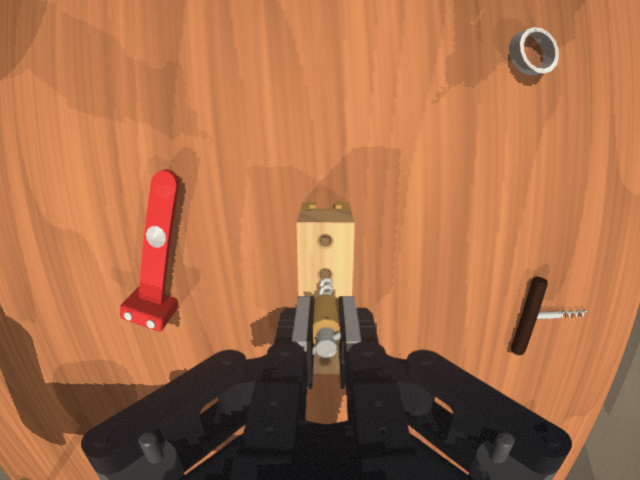

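The worm's point shows at (326,285). Wells are visible at (325,241) and (325,275), and the carrier end face at row 215. Before going down I'll check these against the expected wells.

```bash
python3 -c "
from h import *
np.set_printoptions(precision=4,suppress=True)
o=arm.observe(); print(WL)
print(onz('wrist',[(325,221),(325,241),(325,274)],.064,o)); print(onz('wrist',[(326,282)],.134,o), o['eef_pos'])
s=arm.snapshot('scene'); cv2.imwrite('pics/s9.png',cv2.resize(s[150:250,230:360],(780,600),interpolation=cv2.INTER_CUBIC))"
```

```text
[[ 0.5411 -0.188 ]
 [ 0.5429 -0.162 ]
 [ 0.5447 -0.1361]
 [ 0.5465 -0.1102]
 [ 0.5483 -0.0842]]
[[ 0.5504 -0.0711  0.064 ]
 [ 0.5494 -0.0858  0.064 ]
 [ 0.5476 -0.1112  0.064 ]]
[[ 0.55   -0.0845  0.134 ]] [ 0.5494 -0.0835  0.3418]
```

View pics/s9.png

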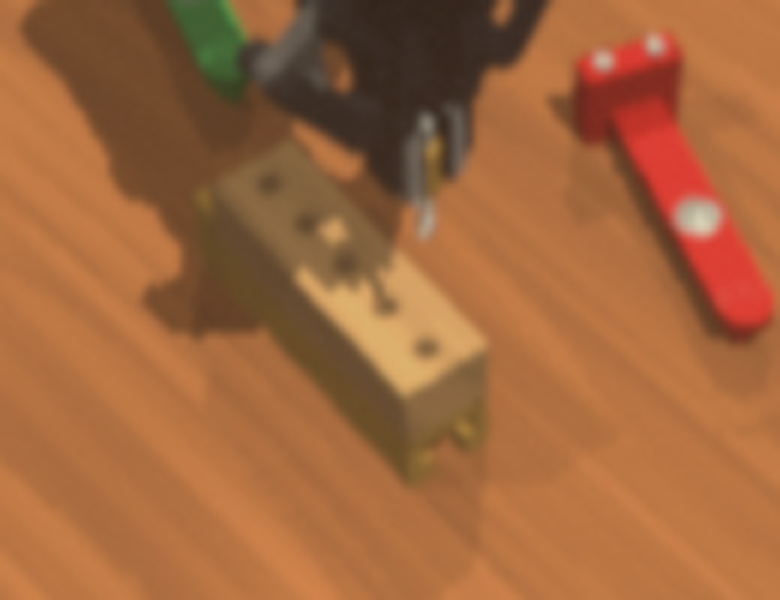

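The wide view shows the worm over the carrier, with the end well free. The camera checks agree to about 1 mm, so I'm descending with a force check.

```bash
python3 -m crank '[{"offset":[-0.001,-0.001,0.03],"turn":[0,0,0],"claw":0.005},{"offset":[-0.001,-0.001,0.06],"turn":[0,0,0],"claw":0.005},{"offset":[-0.001,-0.001,0.066],"turn":[0,0,0],"claw":0.005},{"offset":[-0.001,-0.001,0.072],"turn":[0,0,0],"claw":0.005},{"offset":[-0.001,-0.001,0.078],"turn":[0,0,0],"claw":0.005},{"offset":[-0.001,-0.001,0.078],"turn":[0,0,0],"claw":0.005}]'; python3 -m crank '[{"offset":[0,0,0.007],"turn":[0,0,0],"claw":0.005},{"offset":[0,0,0.014],"turn":[0,0,0],"claw":0.005},{"offset":[0,0,0.02],"turn":[0,0,0],"claw":0.005},{"offset":[0,0,0.022],"turn":[0,0,0],"claw":0.005},{"offset":[0,0,0.022],"turn":[0,0,0],"claw":0.005}]'
```

```text
clock: 20.53
eef_pos: [0.5487, -0.0851, 0.2645]
tcp_rot: [3.14, -0.0, 1.502]
contact_force: [-0.8, -0.7, -1.1]
finger_gap: 0.123
finger_force: 58.9
clock: 20.95
eef_pos: [0.5487, -0.0852, 0.242]
tcp_rot: [3.14, -0.001, 1.501]
contact_force: [-1.3, -4.6, 2.6]
finger_gap: 0.123
finger_force: 59.5
```

```bash
python3 -m crank '[{"offset":[-0.001,0,0],"turn":[0,0,0],"claw":0.005},{"offset":[-0.001,0,0.0005],"turn":[0,0,0],"claw":0.005},{"offset":[-0.001,0,0.0005],"turn":[0,0,0],"claw":0.005}]';python3 -m crank '[{"offset":[0,0,0],"turn":[0,0,0],"claw":0.03},{"offset":[0,0,0],"turn":[0,0,0],"claw":0.03},{"offset":[0,0,0],"turn":[0,0,0],"claw":0.03},{"offset":[0,0,0],"turn":[0,0,0],"claw":0.03},{"offset":[0,0,-0.04],"turn":[0,0,0],"claw":0.03},{"offset":[0,0,-0.08],"turn":[0,0,0],"claw":0.03},{"offset":[-0.075,0,-0.1],"turn":[0,0,0],"claw":0.03},{"offset":[-0.075,0,-0.1],"turn":[0,0,0],"claw":0.03},{"offset":[-0.075,0,-0.1],"turn":[0,0,0],"claw":0.03},{"offset":[-0.075,0,-0.1],"turn":[0,0,0],"claw":0.03},{"offset":[-0.075,0,-0.1],"turn":[0,0,0],"claw":0.03},{"offset":[-0.075,0,-0.1],"turn":[0,0,0],"claw":0.03}]'
cat > look.py <<'E'
from h import *
import sys
o=arm.observe(); im=arm.snapshot("wrist"); cv2.imwrite("pics/%s.png"%sys.argv[1],im)
np.set_printoptions(precision=4,suppress=True)
px,w=carrier(im,o,(290,80,370,330)); t=(w-[.5447,-.1361])@np.array([[.0701,-.9975],[.9975,.0701]])
print(np.c_[px,w,t])
hs=cv2.cvtColor(im[80:330,300:360],cv2.COLOR_BGR2HSV); m=((hs[...,1]<60)&(hs[...,2]>200)).astype(np.uint8)
n,l,s,c=cv2.connectedComponentsWithStats(m)
for i in range(1,n):
    if s[i,4]>25: print("white",s[i,4],c[i]+(300,80),onz("wrist",[c[i]+(300,80)],.097,o)[0,:2])
E
python3 look.py w10
```

```text
clock: 21.2
eef_pos: [0.5486, -0.0856, 0.2419]
tcp_rot: [3.14, -0.002, 1.5]
contact_force: [-2.3, -2.3, 5.3]
finger_gap: 0.118
finger_force: 59.6
clock: 22.2
eef_pos: [0.5425, -0.1597, 0.3402]
tcp_rot: [-3.141, -0.003, 1.501]
contact_force: [-1.3, 0.4, -0.0]
finger_gap: 0.353
finger_force: 0.0
[[326.1755 145.3048   0.5475  -0.0947   0.0414   0.0001]
 [327.4    169.27     0.5472  -0.1108   0.0254  -0.0007]
 [327.3167 206.8444   0.5453  -0.1366  -0.0004  -0.0006]
 [327.0123 243.0062   0.5433  -0.1626  -0.0265  -0.0005]
 [326.6959 276.7095   0.5413  -0.1885  -0.0525  -0.0003]
 [340.7277 307.2629   0.5501  -0.2146  -0.078   -0.0109]]
white 166 [329.0904 130.6928] [ 0.5499 -0.084 ]
```

Worm 4 is seated: its shank top sits over the well at the right height, and the carrier's wells haven't moved. Next worm.

```bash
sed -i 's/^WL=np.array(\[.5447,-.1361\])/WL=np.array([.5443,-.1378])/' h.py; python3 -c "
from h import *
go(1)"
```

```text
[ 0.477  -0.0336  0.0014] [ 0.0012 -0.0028 -1.4572]
```

```bash
python3 -m crank '[{"offset":[0.477,-0.034,0],"turn":[0.001,-0.003,-1.457],"claw":0.045},{"offset":[0.477,-0.034,0],"turn":[0.001,-0.003,-1.457],"claw":0.045},{"offset":[0.477,-0.034,0],"turn":[0.001,-0.003,-1.457],"claw":0.045},{"offset":[0.477,-0.034,0],"turn":[0.001,-0.003,-1.457],"claw":0.045},{"offset":[0.477,-0.034,0],"turn":[0.001,-0.003,-1.457],"claw":0.045},{"offset":[0.477,-0.034,0],"turn":[0.001,-0.003,-1.457],"claw":0.045},{"offset":[0.477,-0.034,0],"turn":[0.001,-0.003,-1.457],"claw":0.045},{"offset":[0.477,-0.034,0],"turn":[0.001,-0.003,-1.457],"claw":0.045},{"offset":[0.477,-0.034,0],"turn":[0.001,-0.003,-1.457],"claw":0.045},{"offset":[0.477,-0.034,0],"turn":[0.001,-0.003,-1.457],"claw":0.045},{"offset":[0.477,-0.034,0],"turn":[0.001,-0.003,-1.457],"claw":0.045},{"offset":[0.477,-0.034,0],"turn":[0.001,-0.003,-1.457],"claw":0.045},{"offset":[0.477,-0.034,0],"turn":[0.001,-0.003,-1.457],"claw":0.045},{"offset":[0.477,-0.034,0],"turn":[0.001,-0.003,-1.457],"claw":0.045},{"offset":[0.477,-0.034,0],"turn":[0.001,-0.003,-1.457],"claw":0.045},{"offset":[0.477,-0.034,0],"turn":[0.001,-0.003,-1.457],"claw":0.045},{"offset":[0.477,-0.034,0],"turn":[0.001,-0.003,-1.457],"claw":0.045},{"offset":[0.477,-0.034,0],"turn":[0.001,-0.003,-1.457],"claw":0.045}]'; python3 -c "
from h import *
go(1,z=.212)"
```

```text
clock: 23.75
eef_pos: [0.5426, 0.3163, 0.342]
tcp_rot: [-3.14, 0.002, 2.956]
contact_force: [0.6, -1.2, 0.4]
finger_gap: 0.527
finger_force: 0.0
[0.0014 0.0023 0.13  ] [-0.0012  0.0025 -0.0032]
```

```bash
python3 -m crank '[{"offset":[0.001,0.002,0.04],"turn":[0,0,-0.003],"claw":0.045},{"offset":[0.001,0.002,0.07],"turn":[0,0,-0.003],"claw":0.045},{"offset":[0.001,0.002,0.1],"turn":[0,0,-0.003],"claw":0.045},{"offset":[0.001,0.002,0.12],"turn":[0,0,-0.003],"claw":0.045},{"offset":[0.001,0.002,0.13],"turn":[0,0,-0.003],"claw":0.045},{"offset":[0.001,0.002,0.13],"turn":[0,0,-0.003],"claw":0.045},{"offset":[0.001,0.002,0.13],"turn":[0,0,-0.003],"claw":0.005},{"offset":[0.001,0.002,0.13],"turn":[0,0,-0.003],"claw":0.005},{"offset":[0.001,0.002,0.13],"turn":[0,0,-0.003],"claw":0.005},{"offset":[0.001,0.002,0.13],"turn":[0,0,-0.003],"claw":0.005},{"offset":[0.001,0.002,0.13],"turn":[0,0,-0.003],"claw":0.005},{"offset":[0.001,0.002,0.13],"turn":[0,0,-0.003],"claw":0.005},{"offset":[0.001,0.002,0.13],"turn":[0,0,-0.003],"claw":0.005}]'; python3 -m crank '[{"offset":[0,0,-0.02],"turn":[0,0,0],"claw":0.005},{"offset":[0,0,-0.05],"turn":[0,0,0],"claw":0.005},{"offset":[0,0,-0.08],"turn":[0,0,0],"claw":0.005},{"offset":[0,0,-0.12],"turn":[0,0,0],"claw":0.005},{"offset":[0,0,-0.128],"turn":[0,0,0],"claw":0.005},{"offset":[0,0,-0.128],"turn":[0,0,0],"claw":0.005},{"offset":[0,0,-0.128],"turn":[0,0,0],"claw":0.005}]'; python3 -c "
from h import *
go(0,3)"
```

```text
clock: 24.83
eef_pos: [0.5432, 0.32, 0.2141]
tcp_rot: [3.14, 0.006, 2.961]
contact_force: [-1.0, -0.4, 6.3]
finger_gap: 0.123
finger_force: 58.7
clock: 25.42
eef_pos: [0.5416, 0.3196, 0.3403]
tcp_rot: [-3.141, 0.003, 2.961]
contact_force: [-0.0, 0.3, 0.0]
finger_gap: 0.126
finger_force: 58.6
[-0.082  -0.4236  0.0007] [0.0019 0.0029 1.4603]
```

```bash
python3 -m crank '[{"offset":[-0.0825,-0.4236,0],"turn":[0.002,0.003,1.46],"claw":0.005},{"offset":[-0.0825,-0.4236,0],"turn":[0.002,0.003,1.46],"claw":0.005},{"offset":[-0.0825,-0.4236,0],"turn":[0.002,0.003,1.46],"claw":0.005},{"offset":[-0.0825,-0.4236,0],"turn":[0.002,0.003,1.46],"claw":0.005},{"offset":[-0.0825,-0.4236,0],"turn":[0.002,0.003,1.46],"claw":0.005},{"offset":[-0.0825,-0.4236,0],"turn":[0.002,0.003,1.46],"claw":0.005},{"offset":[-0.0825,-0.4236,0],"turn":[0.002,0.003,1.46],"claw":0.005},{"offset":[-0.0825,-0.4236,0],"turn":[0.002,0.003,1.46],"claw":0.005},{"offset":[-0.0825,-0.4236,0],"turn":[0.002,0.003,1.46],"claw":0.005},{"offset":[-0.0825,-0.4236,0],"turn":[0.002,0.003,1.46],"claw":0.005},{"offset":[-0.0825,-0.4236,0],"turn":[0.002,0.003,1.46],"claw":0.005},{"offset":[-0.0825,-0.4236,0],"turn":[0.002,0.003,1.46],"claw":0.005},{"offset":[-0.0825,-0.4236,0],"turn":[0.002,0.003,1.46],"claw":0.005},{"offset":[-0.0825,-0.4236,0],"turn":[0.002,0.003,1.46],"claw":0.005},{"offset":[-0.0825,-0.4236,0],"turn":[0.002,0.003,1.46],"claw":0.005},{"offset":[-0.0825,-0.4236,0],"turn":[0.002,0.003,1.46],"claw":0.005},{"offset":[-0.0825,-0.4236,0],"turn":[0.002,0.003,1.46],"claw":0.005},{"offset":[-0.0825,-0.4236,0],"turn":[0.002,0.003,1.46],"claw":0.005}]'
python3 - <<'E'
from h import *
go(0,3,z=.242)
o=arm.observe(); im=arm.snapshot("wrist"); cv2.imwrite("pics/w11.png",im)
c=im[200:300,300:360]; h=cv2.cvtColor(c,cv2.COLOR_BGR2HSV); m=((h[...,1]<70)&(h[...,2]>110)).astype(np.uint8)
n,l,s,ce=cv2.connectedComponentsWithStats(m)
for i in range(1,n):
    if s[i,4]>10: print(s[i]+[300,200,0,0,0],ce[i]+(300,200))
ys,xs=np.where(m);
E
```

```text
clock: 26.92
eef_pos: [0.5468, -0.1111, 0.3405]
tcp_rot: [-3.141, 0.0, 1.503]
contact_force: [-0.3, -0.3, -0.8]
finger_gap: 0.126
finger_force: 58.8
[-0.0008 -0.0006  0.0985] [-0.0008  0.0003  0.002 ]
[317 204  20  16 212] [326.7453 211.8208]
[319 271  14  21 224] [325.4688 281.9777]
[300 296  10   4  33] [304.7273 297.8182]
[343 297  11   3  33] [348. 298.]
```

```bash
python3 -m crank '[{"offset":[-0.0013,-0.0006,0.03],"turn":[0,0,0.002],"claw":0.005},{"offset":[-0.0013,-0.0006,0.06],"turn":[0,0,0.002],"claw":0.005},{"offset":[-0.0013,-0.0006,0.066],"turn":[0,0,0.002],"claw":0.005},{"offset":[-0.0013,-0.0006,0.072],"turn":[0,0,0.002],"claw":0.005},{"offset":[-0.0013,-0.0006,0.078],"turn":[0,0,0.002],"claw":0.005},{"offset":[-0.0013,-0.0006,0.078],"turn":[0,0,0.002],"claw":0.005}]'; python3 -m crank '[{"offset":[0,0,0.007],"turn":[0,0,0],"claw":0.005},{"offset":[0,0,0.014],"turn":[0,0,0],"claw":0.005},{"offset":[0,0,0.019],"turn":[0,0,0],"claw":0.005},{"offset":[0,0,0.021],"turn":[0,0,0],"claw":0.005},{"offset":[0,0,0.021],"turn":[0,0,0],"claw":0.005}]'
```

```text
clock: 27.47
eef_pos: [0.5461, -0.113, 0.2621]
tcp_rot: [-3.141, 0.0, 1.499]
contact_force: [-0.5, -1.2, -0.8]
finger_gap: 0.122
finger_force: 58.7
clock: 27.88
eef_pos: [0.5462, -0.1132, 0.2423]
tcp_rot: [-3.14, 0.0, 1.499]
contact_force: [-2.4, -0.4, 5.1]
finger_gap: 0.118
finger_force: 59.7
```

```bash
python3 -m crank '[{"offset":[0,0,0],"turn":[0,0,0],"claw":0.03},{"offset":[0,0,0],"turn":[0,0,0],"claw":0.03},{"offset":[0,0,0],"turn":[0,0,0],"claw":0.03},{"offset":[0,0,0],"turn":[0,0,0],"claw":0.03},{"offset":[0,0,-0.04],"turn":[0,0,0],"claw":0.03},{"offset":[0,0,-0.08],"turn":[0,0,0],"claw":0.03},{"offset":[-0.05,0,-0.1],"turn":[0,0,0],"claw":0.03},{"offset":[-0.05,0,-0.1],"turn":[0,0,0],"claw":0.03},{"offset":[-0.05,0,-0.1],"turn":[0,0,0],"claw":0.03},{"offset":[-0.05,0,-0.1],"turn":[0,0,0],"claw":0.03},{"offset":[-0.05,0,-0.1],"turn":[0,0,0],"claw":0.03}]'; sed -i 's/\[.5443,-.1378\]/[.5440,-.1382]/' h.py; python3 look.py w12; python3 -c "
from h import *
go(2)"
```

```text
clock: 28.8
eef_pos: [0.5416, -0.1624, 0.3399]
tcp_rot: [-3.138, -0.001, 1.498]
contact_force: [-0.4, 0.2, -0.4]
finger_gap: 0.353
finger_force: 0.0
[[329.2458 202.4078   0.5452  -0.1365  -0.0004  -0.0005]
 [329.0429 238.7301   0.5432  -0.1625  -0.0264  -0.0004]
 [328.6913 272.7517   0.5412  -0.1883  -0.0524  -0.0001]
 [341.2156 307.7701   0.5486  -0.218   -0.0814  -0.0096]]
white 167 [330.9641 125.2156] [ 0.5497 -0.0839]
white 169 [328.6805 171.8462] [ 0.5465 -0.1107]
white 29 [312.1379 292.3793] [ 0.5305 -0.1867]
[ 0.4829 -0.066   0.0006] [-0.0026 -0.0042 -1.4602]
```

Two worms are seated and the carrier hasn't moved. On to the third.

```bash
python3 -m crank '[{"offset":[0.483,-0.066,0],"turn":[-0.002,-0.003,-1.46],"claw":0.045},{"offset":[0.483,-0.066,0],"turn":[-0.002,-0.003,-1.46],"claw":0.045},{"offset":[0.483,-0.066,0],"turn":[-0.002,-0.003,-1.46],"claw":0.045},{"offset":[0.483,-0.066,0],"turn":[-0.002,-0.003,-1.46],"claw":0.045},{"offset":[0.483,-0.066,0],"turn":[-0.002,-0.003,-1.46],"claw":0.045},{"offset":[0.483,-0.066,0],"turn":[-0.002,-0.003,-1.46],"claw":0.045},{"offset":[0.483,-0.066,0],"turn":[-0.002,-0.003,-1.46],"claw":0.045},{"offset":[0.483,-0.066,0],"turn":[-0.002,-0.003,-1.46],"claw":0.045},{"offset":[0.483,-0.066,0],"turn":[-0.002,-0.003,-1.46],"claw":0.045},{"offset":[0.483,-0.066,0],"turn":[-0.002,-0.003,-1.46],"claw":0.045},{"offset":[0.483,-0.066,0],"turn":[-0.002,-0.003,-1.46],"claw":0.045},{"offset":[0.483,-0.066,0],"turn":[-0.002,-0.003,-1.46],"claw":0.045},{"offset":[0.483,-0.066,0],"turn":[-0.002,-0.003,-1.46],"claw":0.045},{"offset":[0.483,-0.066,0],"turn":[-0.002,-0.003,-1.46],"claw":0.045},{"offset":[0.483,-0.066,0],"turn":[-0.002,-0.003,-1.46],"claw":0.045},{"offset":[0.483,-0.066,0],"turn":[-0.002,-0.003,-1.46],"claw":0.045},{"offset":[0.483,-0.066,0],"turn":[-0.002,-0.003,-1.46],"claw":0.045},{"offset":[0.483,-0.066,0],"turn":[-0.002,-0.003,-1.46],"claw":0.045},{"offset":[0.483,-0.066,0],"turn":[-0.002,-0.003,-1.46],"claw":0.045},{"offset":[0.483,-0.066,0],"turn":[-0.002,-0.003,-1.46],"claw":0.045}]'; python3 -c "
from h import *
go(2,z=.212)"
```

```text
clock: 30.52
eef_pos: [0.5117, 0.3228, 0.3416]
tcp_rot: [-3.141, 0.003, 2.958]
contact_force: [0.2, 0.1, -0.0]
finger_gap: 0.53
finger_force: 0.0
[0.0018 0.0014 0.1296] [-0.0008  0.0028 -0.0015]
```

```bash
python3 -m crank '[{"offset":[0.0015,0.0014,0.04],"turn":[0,0.002,-0.001],"claw":0.045},{"offset":[0.0015,0.0014,0.07],"turn":[0,0.002,-0.001],"claw":0.045},{"offset":[0.0015,0.0014,0.1],"turn":[0,0.002,-0.001],"claw":0.045},{"offset":[0.0015,0.0014,0.12],"turn":[0,0.002,-0.001],"claw":0.045},{"offset":[0.0015,0.0014,0.13],"turn":[0,0.002,-0.001],"claw":0.045},{"offset":[0.0015,0.0014,0.13],"turn":[0,0.002,-0.001],"claw":0.045},{"offset":[0.0015,0.0014,0.13],"turn":[0,0.002,-0.001],"claw":0.005},{"offset":[0.0015,0.0014,0.13],"turn":[0,0.002,-0.001],"claw":0.005},{"offset":[0.0015,0.0014,0.13],"turn":[0,0.002,-0.001],"claw":0.005},{"offset":[0.0015,0.0014,0.13],"turn":[0,0.002,-0.001],"claw":0.005},{"offset":[0.0015,0.0014,0.13],"turn":[0,0.002,-0.001],"claw":0.005},{"offset":[0.0015,0.0014,0.13],"turn":[0,0.002,-0.001],"claw":0.005},{"offset":[0.0015,0.0014,0.13],"turn":[0,0.002,-0.001],"claw":0.005}]'; python3 -m crank '[{"offset":[0,0,-0.02],"turn":[0,0,0],"claw":0.005},{"offset":[0,0,-0.05],"turn":[0,0,0],"claw":0.005},{"offset":[0,0,-0.08],"turn":[0,0,0],"claw":0.005},{"offset":[0,0,-0.12],"turn":[0,0,0],"claw":0.005},{"offset":[0,0,-0.128],"turn":[0,0,0],"claw":0.005},{"offset":[0,0,-0.128],"turn":[0,0,0],"claw":0.005},{"offset":[0,0,-0.128],"turn":[0,0,0],"claw":0.005}]'; python3 -c "
from h import *
go(0,2)"
```

```text
clock: 31.6
eef_pos: [0.5114, 0.3256, 0.2133]
tcp_rot: [3.14, 0.003, 2.96]
contact_force: [0.3, 0.0, 6.3]
finger_gap: 0.125
finger_force: 58.7
clock: 32.18
eef_pos: [0.5102, 0.325, 0.3396]
tcp_rot: [-3.141, 0.001, 2.96]
contact_force: [-0.3, -0.8, -0.7]
finger_gap: 0.125
finger_force: 58.6
[-0.117  -0.4495 -0.    ] [0.0001 0.0013 1.4592]
```

```bash
python3 -m crank '[{"offset":[-0.117,-0.4495,0],"turn":[0,0.001,1.459],"claw":0.005},{"offset":[-0.117,-0.4495,0],"turn":[0,0.001,1.459],"claw":0.005},{"offset":[-0.117,-0.4495,0],"turn":[0,0.001,1.459],"claw":0.005},{"offset":[-0.117,-0.4495,0],"turn":[0,0.001,1.459],"claw":0.005},{"offset":[-0.117,-0.4495,0],"turn":[0,0.001,1.459],"claw":0.005},{"offset":[-0.117,-0.4495,0],"turn":[0,0.001,1.459],"claw":0.005},{"offset":[-0.117,-0.4495,0],"turn":[0,0.001,1.459],"claw":0.005},{"offset":[-0.117,-0.4495,0],"turn":[0,0.001,1.459],"claw":0.005},{"offset":[-0.117,-0.4495,0],"turn":[0,0.001,1.459],"claw":0.005},{"offset":[-0.117,-0.4495,0],"turn":[0,0.001,1.459],"claw":0.005},{"offset":[-0.117,-0.4495,0],"turn":[0,0.001,1.459],"claw":0.005},{"offset":[-0.117,-0.4495,0],"turn":[0,0.001,1.459],"claw":0.005},{"offset":[-0.117,-0.4495,0],"turn":[0,0.001,1.459],"claw":0.005},{"offset":[-0.117,-0.4495,0],"turn":[0,0.001,1.459],"claw":0.005},{"offset":[-0.117,-0.4495,0],"turn":[0,0.001,1.459],"claw":0.005},{"offset":[-0.117,-0.4495,0],"turn":[0,0.001,1.459],"claw":0.005},{"offset":[-0.117,-0.4495,0],"turn":[0,0.001,1.459],"claw":0.005},{"offset":[-0.117,-0.4495,0],"turn":[0,0.001,1.459],"claw":0.005},{"offset":[-0.117,-0.4495,0],"turn":[0,0.001,1.459],"claw":0.005}]'
cat > tip.py <<'E'
from h import *
import sys
j=int(sys.argv[1]); go(0,j,z=.242)
o=arm.observe(); im=arm.snapshot("wrist"); cv2.imwrite("pics/t%d.png"%j,im)
c=im[255:300,312:342]; h=cv2.cvtColor(c,cv2.COLOR_BGR2HSV); m=((h[...,1]<70)&(h[...,2]>110)).astype(np.uint8)
n,l,s,ce=cv2.connectedComponentsWithStats(m)
for i in range(1,n):
    if s[i,4]>40: print("screw",s[i]+[312,255,0,0,0],ce[i]+(312,255))
E
python3 tip.py 2
```

```text
clock: 33.77
eef_pos: [0.5443, -0.1372, 0.3401]
tcp_rot: [3.142, 0.0, 1.503]
contact_force: [0.6, -0.3, 0.0]
finger_gap: 0.126
finger_force: 58.8
[-0.001  -0.0003  0.0981] [0.0001 0.0003 0.0021]
screw [319 273  14  21 209] [325.3445 284.0861]
```

```bash
python3 -m crank '[{"offset":[-0.0007,-0.0003,0.03],"turn":[0,0,0.002],"claw":0.005},{"offset":[-0.0007,-0.0003,0.06],"turn":[0,0,0.002],"claw":0.005},{"offset":[-0.0007,-0.0003,0.066],"turn":[0,0,0.002],"claw":0.005},{"offset":[-0.0007,-0.0003,0.072],"turn":[0,0,0.002],"claw":0.005},{"offset":[-0.0007,-0.0003,0.078],"turn":[0,0,0.002],"claw":0.005},{"offset":[-0.0007,-0.0003,0.078],"turn":[0,0,0.002],"claw":0.005}]'; python3 -m crank '[{"offset":[0,0,0.007],"turn":[0,0,0],"claw":0.005},{"offset":[0,0,0.014],"turn":[0,0,0],"claw":0.005},{"offset":[0,0,0.019],"turn":[0,0,0],"claw":0.005},{"offset":[0,0,0.021],"turn":[0,0,0],"claw":0.005},{"offset":[0,0,0.021],"turn":[0,0,0],"claw":0.005}]'
```

```text
clock: 34.32
eef_pos: [0.5439, -0.1387, 0.2615]
tcp_rot: [-3.141, 0.0, 1.499]
contact_force: [0.3, -0.2, -1.0]
finger_gap: 0.127
finger_force: 58.7
clock: 34.73
eef_pos: [0.544, -0.1389, 0.2415]
tcp_rot: [-3.141, 0.0, 1.499]
contact_force: [-2.5, 1.2, 5.7]
finger_gap: 0.125
finger_force: 59.6
```

```bash
python3 -m crank '[{"offset":[0,0,0],"turn":[0,0,0],"claw":0.03},{"offset":[0,0,0],"turn":[0,0,0],"claw":0.03},{"offset":[0,0,0],"turn":[0,0,0],"claw":0.03},{"offset":[0,0,0],"turn":[0,0,0],"claw":0.03},{"offset":[0,0,-0.04],"turn":[0,0,0],"claw":0.03},{"offset":[0,0,-0.08],"turn":[0,0,0],"claw":0.03},{"offset":[-0.02,0,-0.1],"turn":[0,0,0],"claw":0.03},{"offset":[-0.02,0,-0.1],"turn":[0,0,0],"claw":0.03},{"offset":[-0.02,0,-0.1],"turn":[0,0,0],"claw":0.03},{"offset":[-0.02,0,-0.1],"turn":[0,0,0],"claw":0.03},{"offset":[-0.02,0,-0.1],"turn":[0,0,0],"claw":0.03}]'; python3 look.py w13; python3 -c "
from h import *
go(3)"
```

```text
clock: 35.65
eef_pos: [0.5415, -0.1581, 0.3389]
tcp_rot: [-3.138, -0.001, 1.499]
contact_force: [-0.2, -0.7, -0.7]
finger_gap: 0.35
finger_force: 0.0
[[327.2417 238.1854   0.5419  -0.1574  -0.0214   0.0013]
 [329.3401 278.6395   0.5412  -0.1884  -0.0524  -0.0002]
 [341.7957 306.3811   0.5489  -0.2121  -0.0755  -0.0096]]
white 169 [332.0237 132.8462] [ 0.5498 -0.0841]
white 158 [329.3354 180.3608] [ 0.5464 -0.1113]
white 143 [328.979  224.2517] [ 0.5443 -0.1376]
[ 0.4823 -0.0975 -0.0002] [-0.0026 -0.004  -1.4599]
```

```bash
python3 -m crank '[{"offset":[0.483,-0.0965,0],"turn":[-0.002,-0.003,-1.46],"claw":0.045},{"offset":[0.483,-0.0965,0],"turn":[-0.002,-0.003,-1.46],"claw":0.045},{"offset":[0.483,-0.0965,0],"turn":[-0.002,-0.003,-1.46],"claw":0.045},{"offset":[0.483,-0.0965,0],"turn":[-0.002,-0.003,-1.46],"claw":0.045},{"offset":[0.483,-0.0965,0],"turn":[-0.002,-0.003,-1.46],"claw":0.045},{"offset":[0.483,-0.0965,0],"turn":[-0.002,-0.003,-1.46],"claw":0.045},{"offset":[0.483,-0.0965,0],"turn":[-0.002,-0.003,-1.46],"claw":0.045},{"offset":[0.483,-0.0965,0],"turn":[-0.002,-0.003,-1.46],"claw":0.045},{"offset":[0.483,-0.0965,0],"turn":[-0.002,-0.003,-1.46],"claw":0.045},{"offset":[0.483,-0.0965,0],"turn":[-0.002,-0.003,-1.46],"claw":0.045},{"offset":[0.483,-0.0965,0],"turn":[-0.002,-0.003,-1.46],"claw":0.045},{"offset":[0.483,-0.0965,0],"turn":[-0.002,-0.003,-1.46],"claw":0.045},{"offset":[0.483,-0.0965,0],"turn":[-0.002,-0.003,-1.46],"claw":0.045},{"offset":[0.483,-0.0965,0],"turn":[-0.002,-0.003,-1.46],"claw":0.045},{"offset":[0.483,-0.0965,0],"turn":[-0.002,-0.003,-1.46],"claw":0.045},{"offset":[0.483,-0.0965,0],"turn":[-0.002,-0.003,-1.46],"claw":0.045},{"offset":[0.483,-0.0965,0],"turn":[-0.002,-0.003,-1.46],"claw":0.045},{"offset":[0.483,-0.0965,0],"turn":[-0.002,-0.003,-1.46],"claw":0.045},{"offset":[0.483,-0.0965,0],"turn":[-0.002,-0.003,-1.46],"claw":0.045},{"offset":[0.483,-0.0965,0],"turn":[-0.002,-0.003,-1.46],"claw":0.045}]'; python3 -c "
from h import *
go(3,z=.212)"
```

```text
clock: 37.37
eef_pos: [0.4813, 0.3292, 0.341]
tcp_rot: [-3.141, 0.003, 2.957]
contact_force: [-1.0, 0.0, -0.6]
finger_gap: 0.528
finger_force: 0.0
[0.0029 0.0005 0.1289] [-0.0007  0.0034 -0.0016]
```

```bash
python3 -m crank '[{"offset":[0.0027,0.0006,0.04],"turn":[0,0.003,-0.001],"claw":0.045},{"offset":[0.0027,0.0006,0.07],"turn":[0,0.003,-0.001],"claw":0.045},{"offset":[0.0027,0.0006,0.1],"turn":[0,0.003,-0.001],"claw":0.045},{"offset":[0.0027,0.0006,0.12],"turn":[0,0.003,-0.001],"claw":0.045},{"offset":[0.0027,0.0006,0.129],"turn":[0,0.003,-0.001],"claw":0.045},{"offset":[0.0027,0.0006,0.129],"turn":[0,0.003,-0.001],"claw":0.045},{"offset":[0.0027,0.0006,0.129],"turn":[0,0.003,-0.001],"claw":0.005},{"offset":[0.0027,0.0006,0.129],"turn":[0,0.003,-0.001],"claw":0.005},{"offset":[0.0027,0.0006,0.129],"turn":[0,0.003,-0.001],"claw":0.005},{"offset":[0.0027,0.0006,0.129],"turn":[0,0.003,-0.001],"claw":0.005},{"offset":[0.0027,0.0006,0.129],"turn":[0,0.003,-0.001],"claw":0.005},{"offset":[0.0027,0.0006,0.129],"turn":[0,0.003,-0.001],"claw":0.005},{"offset":[0.0027,0.0006,0.129],"turn":[0,0.003,-0.001],"claw":0.005}]'; python3 -m crank '[{"offset":[0,0,-0.02],"turn":[0,0,0],"claw":0.005},{"offset":[0,0,-0.05],"turn":[0,0,0],"claw":0.005},{"offset":[0,0,-0.08],"turn":[0,0,0],"claw":0.005},{"offset":[0,0,-0.12],"turn":[0,0,0],"claw":0.005},{"offset":[0,0,-0.128],"turn":[0,0,0],"claw":0.005},{"offset":[0,0,-0.128],"turn":[0,0,0],"claw":0.005},{"offset":[0,0,-0.128],"turn":[0,0,0],"claw":0.005}]'; python3 -c "
from h import *
go(0,1)"
```

```text
clock: 38.45
eef_pos: [0.4799, 0.3315, 0.2138]
tcp_rot: [3.14, 0.003, 2.96]
contact_force: [-0.3, 0.1, 6.2]
finger_gap: 0.121
finger_force: 58.7
clock: 39.03
eef_pos: [0.4786, 0.3308, 0.3401]
tcp_rot: [-3.141, 0.001, 2.96]
contact_force: [-0.3, 0.4, -1.1]
finger_gap: 0.123
finger_force: 58.6
[-0.152  -0.4753  0.0004] [0.0003 0.0009 1.4593]
```

```bash
python3 -m crank '[{"offset":[-0.152,-0.4753,0],"turn":[0,0.001,1.459],"claw":0.005},{"offset":[-0.152,-0.4753,0],"turn":[0,0.001,1.459],"claw":0.005},{"offset":[-0.152,-0.4753,0],"turn":[0,0.001,1.459],"claw":0.005},{"offset":[-0.152,-0.4753,0],"turn":[0,0.001,1.459],"claw":0.005},{"offset":[-0.152,-0.4753,0],"turn":[0,0.001,1.459],"claw":0.005},{"offset":[-0.152,-0.4753,0],"turn":[0,0.001,1.459],"claw":0.005},{"offset":[-0.152,-0.4753,0],"turn":[0,0.001,1.459],"claw":0.005},{"offset":[-0.152,-0.4753,0],"turn":[0,0.001,1.459],"claw":0.005},{"offset":[-0.152,-0.4753,0],"turn":[0,0.001,1.459],"claw":0.005},{"offset":[-0.152,-0.4753,0],"turn":[0,0.001,1.459],"claw":0.005},{"offset":[-0.152,-0.4753,0],"turn":[0,0.001,1.459],"claw":0.005},{"offset":[-0.152,-0.4753,0],"turn":[0,0.001,1.459],"claw":0.005},{"offset":[-0.152,-0.4753,0],"turn":[0,0.001,1.459],"claw":0.005},{"offset":[-0.152,-0.4753,0],"turn":[0,0.001,1.459],"claw":0.005},{"offset":[-0.152,-0.4753,0],"turn":[0,0.001,1.459],"claw":0.005},{"offset":[-0.152,-0.4753,0],"turn":[0,0.001,1.459],"claw":0.005},{"offset":[-0.152,-0.4753,0],"turn":[0,0.001,1.459],"claw":0.005},{"offset":[-0.152,-0.4753,0],"turn":[0,0.001,1.459],"claw":0.005},{"offset":[-0.152,-0.4753,0],"turn":[0,0.001,1.459],"claw":0.005}]'; python3 tip.py 1
```

```text
clock: 40.62
eef_pos: [0.5424, -0.1628, 0.3402]
tcp_rot: [-3.141, -0.0, 1.503]
contact_force: [-0.6, -0.7, -1.4]
finger_gap: 0.12
finger_force: 58.8
[-0.0013 -0.0001  0.0982] [-0.0006 -0.      0.0021]
screw [319 273  14  21 205] [325.2195 284.4098]
```

```bash
python3 -m crank '[{"offset":[-0.0007,-0.0003,0.03],"turn":[0,0,0.002],"claw":0.005},{"offset":[-0.0007,-0.0003,0.06],"turn":[0,0,0.002],"claw":0.005},{"offset":[-0.0007,-0.0003,0.066],"turn":[0,0,0.002],"claw":0.005},{"offset":[-0.0007,-0.0003,0.072],"turn":[0,0,0.002],"claw":0.005},{"offset":[-0.0007,-0.0003,0.078],"turn":[0,0,0.002],"claw":0.005},{"offset":[-0.0007,-0.0003,0.078],"turn":[0,0,0.002],"claw":0.005}]'; python3 -m crank '[{"offset":[0,0,0.007],"turn":[0,0,0],"claw":0.005},{"offset":[0,0,0.014],"turn":[0,0,0],"claw":0.005},{"offset":[0,0,0.019],"turn":[0,0,0],"claw":0.005},{"offset":[0,0,0.021],"turn":[0,0,0],"claw":0.005},{"offset":[0,0,0.021],"turn":[0,0,0],"claw":0.005}]'
```

```text
clock: 41.17
eef_pos: [0.542, -0.1645, 0.2618]
tcp_rot: [-3.141, -0.0, 1.499]
contact_force: [0.2, 0.8, -0.8]
finger_gap: 0.121
finger_force: 58.7
clock: 41.58
eef_pos: [0.5421, -0.1647, 0.242]
tcp_rot: [-3.14, -0.0, 1.499]
contact_force: [-2.6, 0.3, 4.9]
finger_gap: 0.122
finger_force: 59.7
```

```bash
python3 -m crank '[{"offset":[0,0,0],"turn":[0,0,0],"claw":0.03},{"offset":[0,0,0],"turn":[0,0,0],"claw":0.03},{"offset":[0,0,0],"turn":[0,0,0],"claw":0.03},{"offset":[0,0,0],"turn":[0,0,0],"claw":0.03},{"offset":[0,0,-0.04],"turn":[0,0,0],"claw":0.03},{"offset":[0,0,-0.08],"turn":[0,0,0],"claw":0.03},{"offset":[0,0,-0.1],"turn":[0,0,0],"claw":0.03},{"offset":[0,0,-0.1],"turn":[0,0,0],"claw":0.03},{"offset":[0,0,-0.1],"turn":[0,0,0],"claw":0.03},{"offset":[0,0,-0.1],"turn":[0,0,0],"claw":0.03}]'; python3 look.py w14; python3 -c "
from h import *
go(4)"
```

```text
clock: 42.42
eef_pos: [0.5414, -0.1645, 0.3403]
tcp_rot: [-3.139, -0.0, 1.499]
contact_force: [0.0, 0.3, -0.3]
finger_gap: 0.351
finger_force: 0.0
[[327.953  269.5168   0.5411  -0.1883  -0.0523  -0.    ]
 [340.4766 307.4499   0.5483  -0.2203  -0.0837  -0.0095]]
white 168 [330.1488 121.2143] [ 0.5496 -0.084 ]
white 167 [328.006  167.8084] [ 0.5465 -0.1107]
white 140 [327.3357 212.6857] [ 0.5442 -0.1374]
white 128 [327.9375 253.6797] [ 0.5427 -0.1634]
white 31 [311.3548 289.3871] [ 0.5304 -0.1871]
[ 0.4922 -0.1298  0.0004] [-0.0024 -0.0035 -1.4602]
```

```bash
python3 -m crank '[{"offset":[0.4928,-0.1288,0],"turn":[-0.002,-0.002,-1.46],"claw":0.045},{"offset":[0.4928,-0.1288,0],"turn":[-0.002,-0.002,-1.46],"claw":0.045},{"offset":[0.4928,-0.1288,0],"turn":[-0.002,-0.002,-1.46],"claw":0.045},{"offset":[0.4928,-0.1288,0],"turn":[-0.002,-0.002,-1.46],"claw":0.045},{"offset":[0.4928,-0.1288,0],"turn":[-0.002,-0.002,-1.46],"claw":0.045},{"offset":[0.4928,-0.1288,0],"turn":[-0.002,-0.002,-1.46],"claw":0.045},{"offset":[0.4928,-0.1288,0],"turn":[-0.002,-0.002,-1.46],"claw":0.045},{"offset":[0.4928,-0.1288,0],"turn":[-0.002,-0.002,-1.46],"claw":0.045},{"offset":[0.4928,-0.1288,0],"turn":[-0.002,-0.002,-1.46],"claw":0.045},{"offset":[0.4928,-0.1288,0],"turn":[-0.002,-0.002,-1.46],"claw":0.045},{"offset":[0.4928,-0.1288,0],"turn":[-0.002,-0.002,-1.46],"claw":0.045},{"offset":[0.4928,-0.1288,0],"turn":[-0.002,-0.002,-1.46],"claw":0.045},{"offset":[0.4928,-0.1288,0],"turn":[-0.002,-0.002,-1.46],"claw":0.045},{"offset":[0.4928,-0.1288,0],"turn":[-0.002,-0.002,-1.46],"claw":0.045},{"offset":[0.4928,-0.1288,0],"turn":[-0.002,-0.002,-1.46],"claw":0.045},{"offset":[0.4928,-0.1288,0],"turn":[-0.002,-0.002,-1.46],"claw":0.045},{"offset":[0.4928,-0.1288,0],"turn":[-0.002,-0.002,-1.46],"claw":0.045},{"offset":[0.4928,-0.1288,0],"turn":[-0.002,-0.002,-1.46],"claw":0.045},{"offset":[0.4928,-0.1288,0],"turn":[-0.002,-0.002,-1.46],"claw":0.045},{"offset":[0.4928,-0.1288,0],"turn":[-0.002,-0.002,-1.46],"claw":0.045}]'; python3 -c "
from h import *
go(4,z=.212)"
```

```text
clock: 44.13
eef_pos: [0.4494, 0.3352, 0.3414]
tcp_rot: [3.142, 0.002, 2.957]
contact_force: [0.1, -1.0, 0.7]
finger_gap: 0.524
finger_force: 0.0
[0.0027 0.0002 0.1294] [ 0.      0.0023 -0.0019]
```

```bash
python3 -m crank '[{"offset":[0.0025,0.0003,0.04],"turn":[0,0.002,-0.002],"claw":0.045},{"offset":[0.0025,0.0003,0.07],"turn":[0,0.002,-0.002],"claw":0.045},{"offset":[0.0025,0.0003,0.1],"turn":[0,0.002,-0.002],"claw":0.045},{"offset":[0.0025,0.0003,0.12],"turn":[0,0.002,-0.002],"claw":0.045},{"offset":[0.0025,0.0003,0.129],"turn":[0,0.002,-0.002],"claw":0.045},{"offset":[0.0025,0.0003,0.129],"turn":[0,0.002,-0.002],"claw":0.045},{"offset":[0.0025,0.0003,0.129],"turn":[0,0.002,-0.002],"claw":0.005},{"offset":[0.0025,0.0003,0.129],"turn":[0,0.002,-0.002],"claw":0.005},{"offset":[0.0025,0.0003,0.129],"turn":[0,0.002,-0.002],"claw":0.005},{"offset":[0.0025,0.0003,0.129],"turn":[0,0.002,-0.002],"claw":0.005},{"offset":[0.0025,0.0003,0.129],"turn":[0,0.002,-0.002],"claw":0.005},{"offset":[0.0025,0.0003,0.129],"turn":[0,0.002,-0.002],"claw":0.005},{"offset":[0.0025,0.0003,0.129],"turn":[0,0.002,-0.002],"claw":0.005}]'; python3 -m crank '[{"offset":[0,0,-0.02],"turn":[0,0,0],"claw":0.005},{"offset":[0,0,-0.05],"turn":[0,0,0],"claw":0.005},{"offset":[0,0,-0.08],"turn":[0,0,0],"claw":0.005},{"offset":[0,0,-0.12],"turn":[0,0,0],"claw":0.005},{"offset":[0,0,-0.128],"turn":[0,0,0],"claw":0.005},{"offset":[0,0,-0.128],"turn":[0,0,0],"claw":0.005},{"offset":[0,0,-0.128],"turn":[0,0,0],"claw":0.005}]'; python3 -c "
from h import *
go(0,0)"
```

```text
clock: 45.22
eef_pos: [0.4479, 0.3375, 0.2141]
tcp_rot: [3.139, 0.003, 2.961]
contact_force: [-0.2, -0.0, 5.4]
finger_gap: 0.127
finger_force: 58.7
clock: 45.8
eef_pos: [0.4466, 0.3367, 0.3405]
tcp_rot: [3.141, 0.001, 2.961]
contact_force: [-0.1, -0.3, -0.9]
finger_gap: 0.123
finger_force: 58.6
[-0.1868 -0.5014  0.0004] [0.001  0.0002 1.4604]
```

```bash
python3 -m crank '[{"offset":[-0.187,-0.5014,0],"turn":[0.001,0,1.46],"claw":0.005},{"offset":[-0.187,-0.5014,0],"turn":[0.001,0,1.46],"claw":0.005},{"offset":[-0.187,-0.5014,0],"turn":[0.001,0,1.46],"claw":0.005},{"offset":[-0.187,-0.5014,0],"turn":[0.001,0,1.46],"claw":0.005},{"offset":[-0.187,-0.5014,0],"turn":[0.001,0,1.46],"claw":0.005},{"offset":[-0.187,-0.5014,0],"turn":[0.001,0,1.46],"claw":0.005},{"offset":[-0.187,-0.5014,0],"turn":[0.001,0,1.46],"claw":0.005},{"offset":[-0.187,-0.5014,0],"turn":[0.001,0,1.46],"claw":0.005},{"offset":[-0.187,-0.5014,0],"turn":[0.001,0,1.46],"claw":0.005},{"offset":[-0.187,-0.5014,0],"turn":[0.001,0,1.46],"claw":0.005},{"offset":[-0.187,-0.5014,0],"turn":[0.001,0,1.46],"claw":0.005},{"offset":[-0.187,-0.5014,0],"turn":[0.001,0,1.46],"claw":0.005},{"offset":[-0.187,-0.5014,0],"turn":[0.001,0,1.46],"claw":0.005},{"offset":[-0.187,-0.5014,0],"turn":[0.001,0,1.46],"claw":0.005},{"offset":[-0.187,-0.5014,0],"turn":[0.001,0,1.46],"claw":0.005},{"offset":[-0.187,-0.5014,0],"turn":[0.001,0,1.46],"claw":0.005},{"offset":[-0.187,-0.5014,0],"turn":[0.001,0,1.46],"claw":0.005},{"offset":[-0.187,-0.5014,0],"turn":[0.001,0,1.46],"claw":0.005},{"offset":[-0.187,-0.5014,0],"turn":[0.001,0,1.46],"claw":0.005},{"offset":[-0.187,-0.5014,0],"turn":[0.001,0,1.46],"claw":0.005}]'; python3 tip.py 0
```

```text
clock: 47.47
eef_pos: [0.5406, -0.1889, 0.3403]
tcp_rot: [-3.141, 0.001, 1.502]
contact_force: [0.5, -0.1, -0.6]
finger_gap: 0.125
finger_force: 58.8
[-0.0011 -0.0002  0.0983] [-0.0006  0.0006  0.0019]
screw [319 277  14  18 181] [325.6022 285.221 ]
```

```bash
python3 -m crank '[{"offset":[-0.0007,-0.0003,0.03],"turn":[0,0,0.002],"claw":0.005},{"offset":[-0.0007,-0.0003,0.06],"turn":[0,0,0.002],"claw":0.005},{"offset":[-0.0007,-0.0003,0.066],"turn":[0,0,0.002],"claw":0.005},{"offset":[-0.0007,-0.0003,0.072],"turn":[0,0,0.002],"claw":0.005},{"offset":[-0.0007,-0.0003,0.078],"turn":[0,0,0.002],"claw":0.005},{"offset":[-0.0007,-0.0003,0.078],"turn":[0,0,0.002],"claw":0.005}]'; python3 -m crank '[{"offset":[0,0,0.007],"turn":[0,0,0],"claw":0.005},{"offset":[0,0,0.014],"turn":[0,0,0],"claw":0.005},{"offset":[0,0,0.019],"turn":[0,0,0],"claw":0.005},{"offset":[0,0,0.021],"turn":[0,0,0],"claw":0.005},{"offset":[0,0,0.021],"turn":[0,0,0],"claw":0.005}]'
```

```text
clock: 48.02
eef_pos: [0.5403, -0.1906, 0.2621]
tcp_rot: [-3.14, 0.0, 1.499]
contact_force: [0.5, -0.2, -1.7]
finger_gap: 0.124
finger_force: 58.9
clock: 48.43
eef_pos: [0.5405, -0.191, 0.2423]
tcp_rot: [-3.141, 0.001, 1.499]
contact_force: [-2.7, 1.2, 6.3]
finger_gap: 0.128
finger_force: 59.7
```

```bash
python3 -m crank '[{"offset":[0,0,0],"turn":[0,0,0],"claw":0.03},{"offset":[0,0,0],"turn":[0,0,0],"claw":0.03},{"offset":[0,0,0],"turn":[0,0,0],"claw":0.03},{"offset":[0,0,0],"turn":[0,0,0],"claw":0.03},{"offset":[0,0,-0.04],"turn":[0,0,0],"claw":0.03},{"offset":[0,0,-0.08],"turn":[0,0,0],"claw":0.03},{"offset":[0.02,0,-0.1],"turn":[0,0,0],"claw":0.03},{"offset":[0.02,0,-0.1],"turn":[0,0,0],"claw":0.03},{"offset":[0.02,0,-0.1],"turn":[0,0,0],"claw":0.03},{"offset":[0.02,0,-0.1],"turn":[0,0,0],"claw":0.03}]'; python3 look.py w15; python3 -c "
from h import *
w=cv2.imread('pics/w15.png'); s=arm.snapshot('side')
a=cv2.resize(w[70:330,240:420],(405,585)); b=cv2.resize(s[150:410,270:440],(382,585)); cv2.imwrite('pics/fin.png',np.hstack([a,b]))"
```

```text
clock: 49.27
eef_pos: [0.5412, -0.1706, 0.3403]
tcp_rot: [-3.139, 0.001, 1.499]
contact_force: [-0.6, -0.2, -1.3]
finger_gap: 0.351
finger_force: 0.0
[[323.0278 249.5972   0.5384  -0.1791  -0.0434   0.0032]
 [326.5115 268.8394   0.5398  -0.1941  -0.0582   0.0008]
 [339.337  301.2527   0.5475  -0.2213  -0.0848  -0.0088]
 [315.802  323.9901   0.5282  -0.2402  -0.105    0.0091]]
white 167 [329.9401 110.2216] [ 0.5497 -0.084 ]
white 173 [327.4682 157.104 ] [ 0.5463 -0.1108]
white 147 [326.9456 202.4762] [ 0.5441 -0.1375]
white 134 [327.2537 244.0373] [ 0.5425 -0.1634]
white 111 [327.018  284.0901] [ 0.5404 -0.1904]
white 38 [310.8947 281.7895] [ 0.5304 -0.1881]
white 30 [341.5667 282.3   ] [ 0.5497 -0.1898]
```

View pics/fin.png

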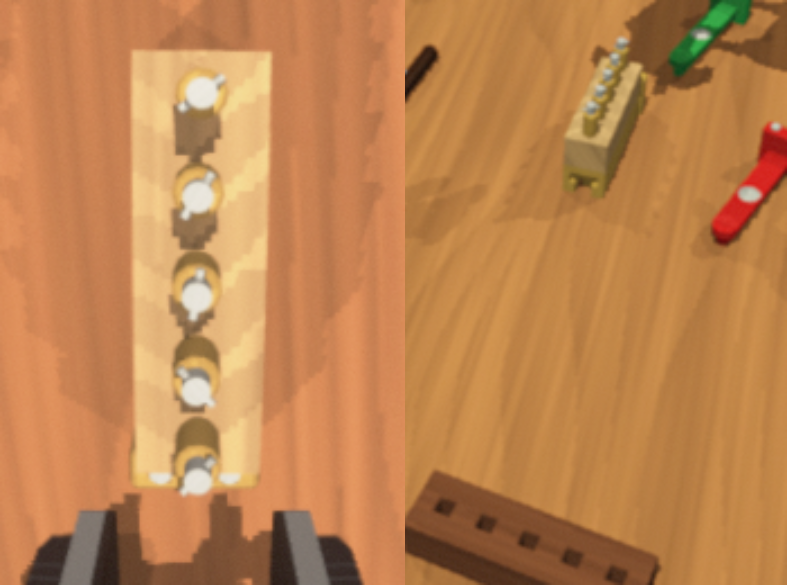

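All five worms stand collar-down in the carrier's five wells. The stand is empty, and the carrier lies straight on the rail within about 0.5 mm of home. The gripper is clear.

```bash
python3 -c "
from h import *
print(arm.sign_off())"
```

```text
the job is handed in; nothing more can be done
None
```

I slid the carrier onto the brass rail to within about 0.5 mm of home by camera, put all five worms collar-down in its wells, left the bystanders and look-alikes alone, and handed the job in at about 49 s; the catch couldn't be read directly, so I judged it sprung from the push force easing as the carrier went home.

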